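Load part-used wire reels into a gravity-feed magazine in order of use

ROBOT

A 6-joint arm with a two-finger parallel gripper is mounted at the origin on the work surface. World frame = base frame: x ahead of the robot, y to its left, z up, the work surface at z = 0. Lengths are in mm, angles in rad, forces in N, time in s.
With the tool pointing down it reaches from about 325 to 900 mm from the base axis. Payload 6.1 kg.
Tool frame: the origin (TCP) lies at the very end of the fingers, on their centre line; the grasp point (between the pads) lies 19 mm behind it; y points along the fingers, x is the direction in which the jaws open and shut, and the axes are right-handed (so a half turn about y gives the same grasp; the last joint's range is limited). The gripper opens to 85 mm and grips with 20 to 120 N. Pads are 22 mm wide; open, the fingers measure 114 mm over their backs; the gripper's body (76 mm by 85 mm) begins 54 mm behind the grasp point. The pads swing forward as they close: fully open they stand 13 mm farther back than shut.
Start: joints at [1.129, 0.22, 1.526, -0, 1.395, -0.126], TCP at [194.109, 594.085, 231.3] pointing down, gripper open.
Joint ranges: [-2.98, 2.98], [-0.91, 2.08], [0.09, 2.57], [-1.24, 4.39], [0.2, 2.65], [-2.68, 2.68]. Speed limits (rad/s): [2.57, 2.57, 3.01, 3.14, 3.14, 3.14].

INTERFACE

Orientations are given as a unit quaternion [w, x, y, z].
In Python, from cell import * gives the robot as it stands.
- The arm moves only by the tool step_arm, never from a script. Its argument "commands" is a list of rows, each a list of 2 entries, a list of its own where there are three numbers: the shift along the world's x, y, z in mm, then the turn, a rotation vector about the world's x, y, z in rad. A call has 1 to 10 rows; each row shifts and turns the commanded pose from where the row before left it; what a row does not reach is not made up. A row lasts 1/10 s, in which the tool goes at most 50 mm and 8.59 degrees, less where a joint would pass 70% of its speed; a pose out of reach is approached as far as the arm can. A call is refused whole if a number of a shift passes 50 or a number of a turn 0.15, either way. A call with a gripper value outside its range is refused whole. "hand" is the opening, from 0 (shut) to 1 (fully open), set as the call begins (left out, the last holds). The fingers move at their own pace and stop on an object; "grip_force" is the grip in N (left out, the last holds). Time passes only in rows, so rows that do not move let the fingers close. It gives the time, the measured TCP pose, the force and the opening at its end, in the units of the state.
- read_state(): the state, without advancing time (a new reading comes with each control period).
- capture(name): name is "scene" or "top" or "wrist"; returns a dict with "image" (480x640x3 uint8, red, green, blue), "z_map" (480x640 float32, mm along the optical axis (not along the pixel's ray), 0 where there is no reading), "camera_matrix" (3x3 intrinsics, pixels), "view" (4x4, takes a point from world to camera coordinates). Camera axes: x right, y up, looking along -z (the intrinsics and any distortion apply to the point x, -y, -z); pixel columns grow to the right and rows downward; lengths in mm; the calibration is good to about 2 mm. A picture is of the moment at which its call begins.
- finish_job(): hands the job in, once; it reports no verdict.
The state is a dict: "time": time; "joints": joint angles; "joint_vel": joint speeds; "joint_efforts": joint torques, N m; "ee_pos": TCP position; "orientation": TCP orientation; "force": force on the tool from outside, world axes, zero at the start; "wrist_torque": the same for the moment, N m; "grip_width": finger opening in mm.
Only numpy, scipy, OpenCV 4.12 (cv2) and the standard library are available. Lean on these libraries where they do the work, as an engineer would, in place of code of your own. Each camera call takes 0.05 s, during which the arm holds its last target.

TASK

Load the three small black wire reels from the rack into the gravity-feed magazine one by one, so that the emptiest comes out first and the fullest last: the nearly empty one goes in first, then the half-full one, then the full one. Lay each reel on its rim in the mouth, let it come to rest on the sprung keeper roller, and press it down past the roller so that it rolls down the chute before you fetch the next. Leave everything else on the bench where it is.

Things in the scene. Friction and masses are not known exactly. Their poses are not given: they have to be found in the camera images.
- magazine: Gravity-feed magazine, fixed: bare aluminium chute 56 mm wide, 160 long, on a dark plate 120 x 210 x 8 mm. Origin on the bench below the mouth; local z up, local y the level direction in which reels run, local x across. The chute floor falls 15 deg from 60 mm height at local y 0 to an end stop at local y 124 mm. A roof of two strips covers it from local y 34 mm on: reels enter only at the mouth.
- mouth (a point): Centre of a reel at rest in the mouth, 137 mm above the bench, at magazine local (0, -2) mm; axes as the magazine's. The reel lies with its axis along local x, between the upright rear plate (inner face 25 mm behind this point, top 150 mm high) and the keeper roller in front. The cheeks beside it are 46 mm apart (reel: 40) and end 127 mm above the bench, flaring out over the top 12 mm.
- keeper (a joint): Travel (m) of the keeper: steel roller 8 mm thick across the mouth, 115 mm above the bench at local y 17 mm, on a level spring slide. 0 = sprung out: the mouth is 40 mm and a reel lies on it; it yields 0.016 towards +y. Pressing down on the resting reel's top (flanges, or the winding between; up to 15 N at first, then less) moves it; after 22 to 30 mm resistance vanishes, the reel drops and rolls down, the roller springs back.
- outlet (a point): Centre of the first reel in the chute when it lies against the end stop: 59 mm above the bench, magazine local y 99 mm. The second then lies at local y 50 mm, 72 mm high, the third at local y 2 mm, 85 mm high, below the mouth.
- rack: Supply rack, fixed: wooden base 85 x 290 x 10 mm, two steel bars 8 mm thick along its local y, 34 mm apart, tops 34 mm above the bench, wooden ends 44 mm high. Origin under its centre, on the bench. The three reels lie across the bars in a row, axes along rack local y, at local y about -90, 0 and +90 mm, in any order.
- reel_low_center (a point): Centre of the nearly empty reel: black plastic flanges 50 mm in diameter and 5 mm thick, 40 mm wide over the flanges, winding of bright wire 22 mm thick (hardly more than the bare core); about 80 g. Local y is its axis (it may be rolled about it by any angle). On the rack the centre is 53 mm above the bench; the flange faces are flat and can be taken from above across the 40 mm.
- reel_half_center (a point): Centre of the half-full reel: black plastic flanges 50 mm in diameter and 5 mm thick, 40 mm wide over the flanges, winding of bright wire 34 mm thick; about 150 g. Local y is its axis (it may be rolled about it by any angle). On the rack the centre is 53 mm above the bench; the flange faces are flat and can be taken from above across the 40 mm.
- reel_full_center (a point): Centre of the full reel: black plastic flanges 50 mm in diameter and 5 mm thick, 40 mm wide over the flanges, winding of bright wire 45 mm thick, almost level with the flanges; about 270 g. Local y is its axis (it may be rolled about it by any angle). On the rack the centre is 53 mm above the bench; the flange faces are flat and can be taken from above across the 40 mm.
- big_reel: Bystander: larger reel with green flanges, standing on its flange, 90 mm in diameter, 70 mm high. Origin at its underside.
- parts_bin: Bystander: open blue bin, 100 x 140 x 55 mm. Origin at its underside.
- tubes: Bystander: bundle of five black tubes with yellow end caps, 60 x 132 x 35 mm, along local y. Origin at its underside.
- carton: Bystander: closed carton 110 x 80 x 60 mm. Origin at its underside.
- spanner: Bystander: spanner lying on the bench, along local x. Origin at its underside.
- step_cone: Bystander: dark steel step cone, 70 mm in diameter, 40 mm high. Origin at its underside.
- coil: Bystander: steel wire ring, 100 mm in diameter, 18 mm high. Origin at its underside.
There are look-alikes about, which are no part of the job. Leave any blue look-alike of the part that bears reel_half_center alone.

How it is judged (in metres and radians):
On the way, in this order (a step that is already met when the one before it is completed fails the run):
1. the nearly empty reel lies at rest in the mouth, on the keeper roller (x of reel_low_center in the frame of magazine between -0.006 and 0.006 m and y of reel_low_center in the frame of magazine between -0.01 and 0.008 m and z of reel_low_center in the frame of magazine between 0.128 and 0.143 m and linear speed of reel_low below 0.04 m/s), for 0.2 s.
2. the nearly empty reel is past the roller and down in the chute (x of reel_low_center in the frame of magazine between -0.008 and 0.008 m and y of reel_low_center in the frame of magazine between -0.012 and 0.112 m and z of reel_low_center in the frame of magazine between 0.04 and 0.1 m), for 0.2 s.
3. the half-full reel lies at rest in the mouth, on the keeper roller (all of step 2 and x of reel_half_center in the frame of magazine between -0.006 and 0.006 m and y of reel_half_center in the frame of magazine between -0.01 and 0.008 m and z of reel_half_center in the frame of magazine between 0.128 and 0.143 m and linear speed of reel_half below 0.04 m/s), for 0.2 s.
4. the half-full reel is past the roller and down in the chute (all of step 2 and x of reel_half_center in the frame of magazine between -0.008 and 0.008 m and y of reel_half_center in the frame of magazine between -0.012 and 0.112 m and z of reel_half_center in the frame of magazine between 0.04 and 0.1 m), for 0.2 s.
5. the full reel lies at rest in the mouth, on the keeper roller (all of step 4 and x of reel_full_center in the frame of magazine between -0.006 and 0.006 m and y of reel_full_center in the frame of magazine between -0.01 and 0.008 m and z of reel_full_center in the frame of magazine between 0.128 and 0.143 m and linear speed of reel_full below 0.04 m/s), for 0.2 s.
6. the full reel is past the roller and down in the chute (all of step 4 and x of reel_full_center in the frame of magazine between -0.008 and 0.008 m and y of reel_full_center in the frame of magazine between -0.012 and 0.112 m and z of reel_full_center in the frame of magazine between 0.04 and 0.1 m), for 0.2 s.
At the end, for the whole second after the job is handed in: All three reels lie still in the chute in one queue, each centre within 9 mm along and 8 mm across of its place and within 6 mm of its height: the nearly empty one at the end stop, the half-full one behind it, the full one last, under the mouth; the keeper roller has sprung back out (within 2 mm) (x of reel_low_center in the frame of magazine between -0.008 and 0.008 m and y of reel_low_center in the frame of magazine between 0.0896 and 0.1076 m and z of reel_low_center in the frame of magazine between 0.0534752 and 0.0654752 m and linear speed of each of reel_low, reel_half, reel_full below 0.02 m/s and angular speed of each of reel_low, reel_half, reel_full below 0.5 rad/s and x of reel_half_center in the frame of magazine between -0.008 and 0.008 m and y of reel_half_center in the frame of magazine between 0.0413 and 0.0593 m and z of reel_half_center in the frame of magazine between 0.0664196 and 0.0784196 m and x of reel_full_center in the frame of magazine between -0.008 and 0.008 m and y of reel_full_center in the frame of magazine between -0.007 and 0.011 m and z of reel_full_center in the frame of magazine between 0.079364 and 0.091364 m and value of joint keeper below 0.002 m); the robot touches nothing.
It fails at once if a bystander is pushed more than 25 mm from its place (distance of any of big_reel, parts_bin, tubes, carton, spanner, step_cone, coil from where it was at the start of the episode above 0.025 m).
It also fails if it takes over 72 s, if anything falls off the work surface, if the arm or the gripper's body presses on something with over 40 N, if the wrist force passes 120 N, or if a joint passes its speed limit or range.

## Working session

There is one attempt and no reset: what is moved stays moved. The work goes in short steps, Python scripts to look and compute and a tool call to move; the robot and the scene stay as the last step left them, time stands still between calls to the robot, and variables do not carry over. Pictures are saved under pics/ and viewed, and the job is handed in when it is done.

Besides the shell and the picture viewer there is one more tool, called after "Emit:" as name(argument=value, ...), one argument or row to a line, values as JSON. step_arm: Moves the arm, as the interface text tells. Its arguments: {"type":"object","properties":{"commands":{"type":"array","items":{"type":"array"}},"hand":{"type":"number"},"grip_force":{"type":"number"}},"required":["commands"]}

```bash
ls; mkdir -p pics
cat > h.py <<'E'
from cell import *
import numpy as np, cv2
def snap(n,f):
    c=capture(n); cv2.imwrite(f'pics/{f}.png',c['image'][:,:,::-1]); np.savez(f'pics/{f}.npz',**c); return c
def load(f): return np.load(f'pics/{f}.npz')
def ray(c,u,v):
    K=c['camera_matrix']; T=np.linalg.inv(c['view'])
    d=np.array([(u-K[0,2])/K[0,0],-(v-K[1,2])/K[1,1],-1.]); return T[:3,3],T[:3,:3]@d
def atz(c,u,v,z):
    o,d=ray(c,u,v); return o+d*(z-o[2])/d[2]
def depth(c,u,v):
    o,d=ray(c,u,v); return o+d*c['z_map'][int(v),int(u)]
def proj(c,p):
    q=c['view']@np.append(p,1); K=c['camera_matrix']; return K[0,0]*q[0]/-q[2]+K[0,2], K[1,1]*-q[1]/-q[2]+K[1,2]
def crop(f,x0,y0,x1,y1,s,o):
    im=cv2.imread(f'pics/{f}.png')[y0:y1,x0:x1]; cv2.imwrite(f'pics/{o}.png',cv2.resize(im,None,fx=s,fy=s,interpolation=cv2.INTER_CUBIC))
E
python3 - <<'E'
from h import *
print(read_state())
for n in ('scene','top','wrist'):
    c=snap(n,n+'0'); print(n,c['camera_matrix'],c['view'])
E
```

```text
pics
{'time': 0.0, 'joints': array([ 1.12891207e+00,  2.21228567e-01,  1.52761766e+00, -1.13625595e-05,
        1.39467402e+00, -1.26087843e-01]), 'joint_vel': array([-0.00167307,  0.00056303,  0.00015059,  0.00025073,  0.00128574,
       -0.00190464]), 'joint_efforts': array([ 3.48527112e-05, -4.96913266e+01, -3.89387619e+01, -1.16325045e-04,
        1.13721960e-02,  1.41098099e-05]), 'ee_pos': array([193.84998194, 593.54689082, 230.19425006]), 'orientation': array([-0.57206971,  0.57273179,  0.41456319, -0.41575462]), 'force': array([-0.62394945, -0.28920142,  0.17989535]), 'wrist_torque': array([-0.02154293, -0.03061378, -0.00769767]), 'grip_width': 85.47360876338045}
scene [[493.10543036   0.         307.55656347]
 [  0.         493.10543036 234.07440023]
 [  0.           0.           1.        ]] [[ 8.20260882e-01  5.71972297e-01  4.44710938e-03 -4.44873081e+02]
 [-3.89683028e-01  5.53116159e-01  7.36348866e-01  1.21864431e+02]
 [ 4.18711384e-01 -6.05731134e-01  6.76587445e-01 -1.38158103e+03]
 [ 0.00000000e+00  0.00000000e+00  0.00000000e+00  1.00000000e+00]]
top [[517.32352756   0.         326.83852661]
 [  0.         517.32352756 238.58712064]
 [  0.           0.           1.        ]] [[ 1.59528591e-02 -9.99851768e-01 -6.47668368e-03 -2.72866111e-01]
 [ 9.85378503e-01  1.46223485e-02  1.69750973e-01 -5.45609154e+02]
 [-1.69631106e-01 -9.08999821e-03  9.85465707e-01 -1.23038504e+03]
 [ 0.00000000e+00  0.00000000e+00  0.00000000e+00  1.00000000e+00]]
wrist [[358.14775808   0.         318.1930627 ]
 [  0.         358.14775808 241.58518908]
 [  0.           0.           1.        ]] [[ 3.11149298e-01  9.50359293e-01 -1.82435871e-03 -6.24241460e+02]
 [-9.13322602e-01  2.98491623e-01 -2.77028114e-01  3.52393474e+01]
 [-2.62731686e-01  8.78633310e-02  9.60860081e-01 -3.78540024e+02]
 [ 0.00000000e+00  0.00000000e+00  0.00000000e+00  1.00000000e+00]]
```

View pics/top0.png

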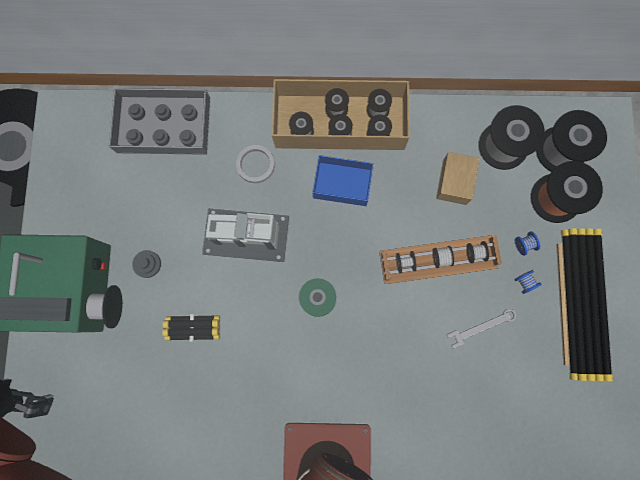

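View pics/scene0.png

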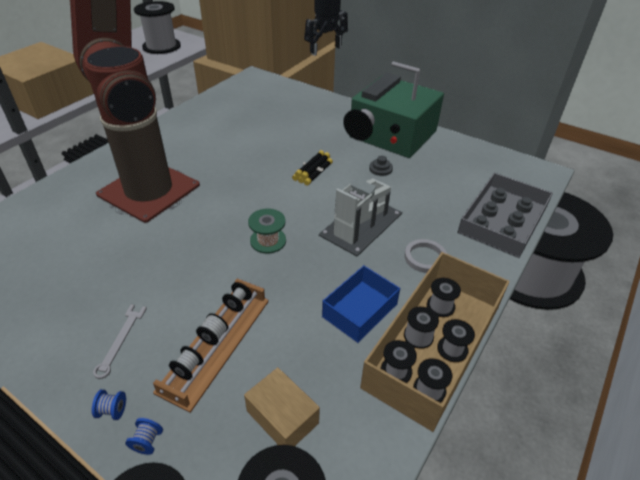

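View pics/wrist0.png

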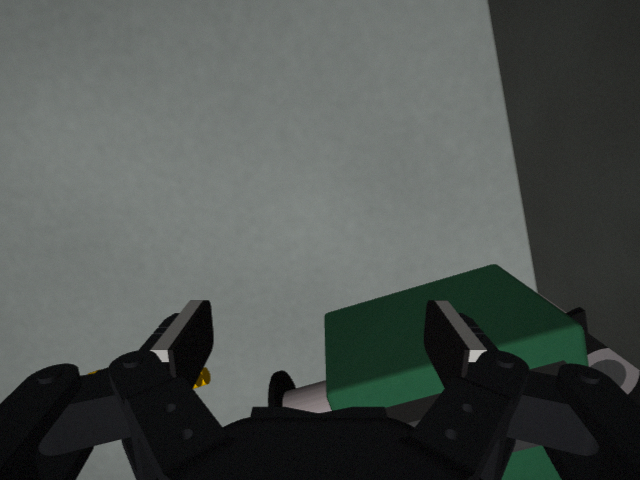

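Run:
```python
from h import *
crop('top0',195,200,300,270,7,'c1')
crop('top0',370,225,510,295,5.7,'c2')
crop('scene0',310,160,420,260,6,'c3')
```

```text
(no output)
```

View pics/c1.png

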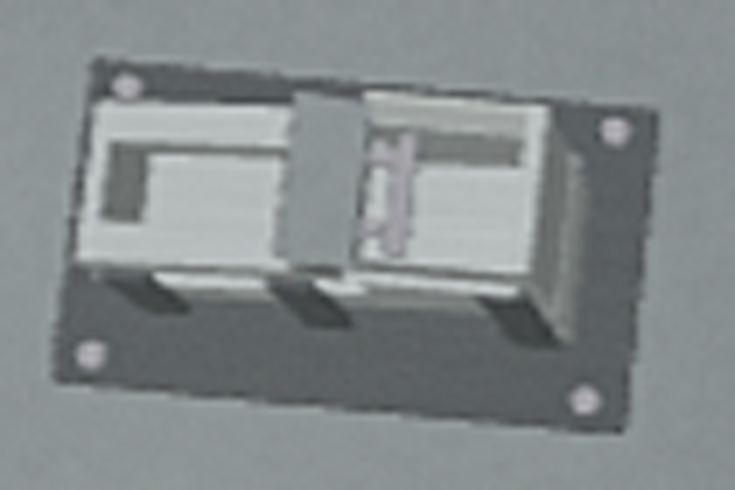

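View pics/c2.png

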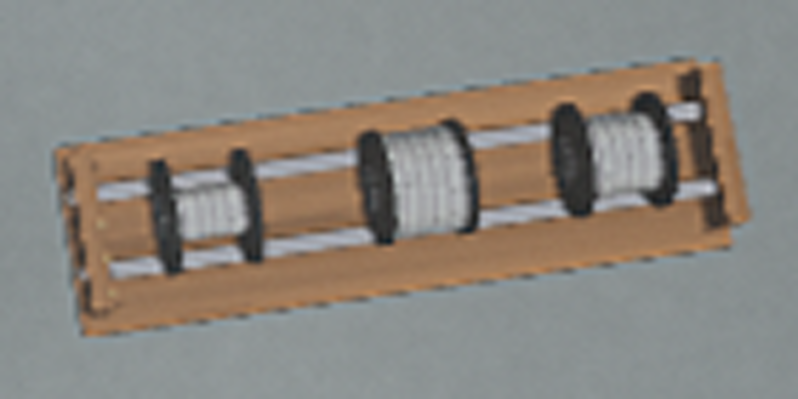

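View pics/c3.png

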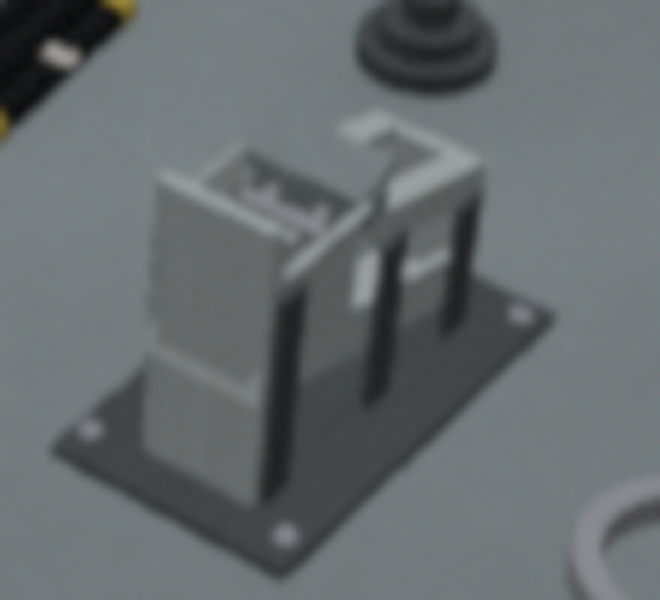

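```bash
cat >> h.py <<'E'
from scipy.optimize import least_squares
def fit2d(c,uv,loc,x0):
    """fit (x,y,yaw) of planar body so that local pts project to uv"""
    def f(p):
        R=np.array([[np.cos(p[2]),-np.sin(p[2])],[np.sin(p[2]),np.cos(p[2])]])
        return np.ravel([np.subtract(proj(c,np.append(p[:2]+R@np.array(l[:2]),l[2])),q) for l,q in zip(loc,uv)])
    r=least_squares(f,x0); return r.x,r.fun.reshape(-1,2)
E
python3 - <<'E'
from h import *
from scipy.spatial.transform import Rotation as Ro
c=load('top0')
q=read_state()['orientation']; print(Ro.from_quat([*q[1:],q[0]]).as_matrix().round(3))
P=[(93,60),(660,108),(628,434),(52,382)]
uv=[(195+a/7,200+b/7) for a,b in P]
print([atz(c,*p,8).round(1) for p in uv])
# local: image right = local -y ; image up = +x
# plate y extent unknown offset: fit plate centre
loc=[(60,105,8),(60,-105,8),(-60,-105,8),(-60,105,8)]
w=np.array([atz(c,*p,8) for p in uv]); m=w.mean(0)
print(fit2d(c,uv,loc,[m[0],m[1],0]))
R=[(55,147),(718,62),(752,218),(85,335)]
uvr=[(370+a/5.7,225+b/5.7) for a,b in R]
print([atz(c,*p,10).round(1) for p in uvr])
for (a,b) in [(207,210),(418,183),(615,153)]: print(depth(c,370+a/5.7,225+b/5.7), atz(c,370+a/5.7,225+b/5.7,70))
# depth patches rear plate top, roof, cheeks, roller
for (a,b) in [(540,190),(325,180),(450,110),(450,280),(395,200),(470,200),(200,130),(580,200)]: print((a,b),depth(c,195+a/7,200+b/7).round(1))
E
```

```text
[[ 0.311 -0.001 -0.951]
 [ 0.951 -0.001  0.311]
 [-0.002 -1.     0.   ]]
[array([626.1, 314.9,   8. ]), array([611. , 105.8,   8. ]), array([490.6, 113.9,   8. ]), array([506.4, 323.2,   8. ])]
(array([ 5.58530720e+02,  2.14426143e+02, -7.23187679e-02]), array([[ 0.01400669,  0.03779974],
       [ 0.15674153,  0.10200324],
       [-0.03821434, -0.19047103],
       [-0.13037341,  0.05197906]]))
[array([ 522.5, -125.5,   10. ]), array([ 565.2, -420.5,   10. ]), array([ 495.5, -432.7,   10. ]), array([ 439.4, -138.6,   10. ])]
[ 488.37560272 -184.62863079   64.69869068] [ 487.6941392  -183.85443256   70.        ]
[ 500.23183723 -272.43768583   72.0086606 ] [ 500.5108868  -272.87580332   70.        ]
[ 515.16006645 -357.39913612   65.9267164 ] [ 514.54790031 -356.23578292   70.        ]
(540, 190) [555.8 134.2 131.9]
(325, 180) [558.2 205.5 131.5]
(450, 110) [583.4 165.6 127.4]
(450, 280) [526.6 163.9 123.9]
(395, 200) [554.2 184.  119.1]
(470, 200) [566.7 167.7  55.6]
(200, 130) [580.3 253.6 103.8]
(580, 200) [571.3 131.2  34.4]
```

Run:
```python
from h import *
c=load('top0')
yaw=-0.0723; X=np.array([np.cos(yaw),np.sin(yaw)]);Y=np.array([-np.sin(yaw),np.cos(yaw)]); C=np.array([558.5,214.4])
for n,(a,b),z in [('roller',(400,195),117),('rear in top',(548,108),150),('rear low',(528,270),150),('rear in l',(525,190),150),('roofedgeR',(360,180),131)]:
    w=atz(c,195+a/7,200+b/7,z); print(n,w.round(1),((w[:2]-C)@X).round(1),((w[:2]-C)@Y).round(1))
o=C-Y*52
for off in (48,52,56):
  o=C-Y*off
  pts=[(0,17,115),(-23,-27,150),(23,-27,150),(-23,17,127),(23,17,127),(0,34,130)]
  print(off,[tuple(np.round([(u-195)*7,(v-200)*7])) for u,v in [proj(c,np.append(o+X*l[0]+Y*l[1],l[2])) for l in pts]])
im=cv2.imread('pics/top0.png')[195:265,200:290]
d=c['z_map'][195:265,200:290];
```

```text
roller [556.3 182.7 117. ] 0.1 -31.7
rear in top [579.6 130.4 150. ] 27.1 -82.3
rear low [525.9 135.1 150. ] -26.8 -81.5
rear in l [552.3 137.  150. ] -0.6 -77.7
roofedgeR [558.5 194.  131. ] 1.5 -20.4
48 [(np.float64(399.0), np.float64(196.0)), (np.float64(509.0), np.float64(257.0)), (np.float64(525.0), np.float64(118.0)), (np.float64(385.0), np.float64(257.0)), (np.float64(401.0), np.float64(122.0)), (np.float64(341.0), np.float64(183.0))]
52 [(np.float64(411.0), np.float64(197.0)), (np.float64(522.0), np.float64(258.0)), (np.float64(537.0), np.float64(120.0)), (np.float64(397.0), np.float64(259.0)), (np.float64(413.0), np.float64(123.0)), (np.float64(353.0), np.float64(184.0))]
56 [(np.float64(422.0), np.float64(198.0)), (np.float64(534.0), np.float64(259.0)), (np.float64(549.0), np.float64(121.0)), (np.float64(409.0), np.float64(260.0)), (np.float64(425.0), np.float64(124.0)), (np.float64(365.0), np.float64(185.0))]
```

Run:
```python
from h import *
c=load('wrist0'); s=read_state(); p=s['ee_pos']
T=np.linalg.inv(c['view']); print('cam-TCP',T[:3,3]-p)
for dz in (0,-50,-100,-150,-170,-220): print(dz,proj(c,p+[0,0,dz]))
x=np.array([.311,.951,0])
z=np.array([-.951,.311,0])
for b in (40,80,120): print(b,[proj(c,p+z*k*b+[0,0,-130]) for k in (1,-1)])
```

```text
cam-TCP [-66.94989004  22.33361193 141.91509511]
0 (np.float64(317.88377979068053), np.float64(307.0498415987613))
-50 (np.float64(318.1168126280363), np.float64(267.3060747772274))
-100 (np.float64(318.26099106559604), np.float64(242.7164320981641))
-150 (np.float64(318.35899748984644), np.float64(226.00142954051367))
-170 (np.float64(318.38994101749284), np.float64(220.72400872132764))
-220 (np.float64(318.45313391574126), np.float64(209.94645547492118))
40 [(np.float64(318.31107000966404), np.float64(180.54659747510607)), (np.float64(318.3355994302834), np.float64(279.5469972958532))]
80 [(np.float64(318.2972280752506), np.float64(124.68074306039135)), (np.float64(318.3465177713531), np.float64(323.6132697139077))]
120 [(np.float64(318.28214629131253), np.float64(63.810873240084305)), (np.float64(318.3566652720561), np.float64(364.56844115292165))]
```

Emit:
step_arm(
  commands=[
    [[17.5, -46, 0], [0, 0, -0.149]],
    [[17.5, -46, 0], [0, 0, -0.149]],
    [[17.5, -46, 0], [0, 0, -0.149]],
    [[17.5, -46, 0], [0, 0, -0.149]],
    [[17.5, -46, 0], [0, 0, -0.149]],
    [[17.5, -46, 0], [0, 0, -0.149]],
    [[17.5, -46, 0], [0, 0, -0.149]],
    [[17.5, -46, 0], [0, 0, -0.149]],
    [[17.5, -46, 0], [0, 0, -0.149]],
  ],
)

```text
time: 1.05
ee_pos: [351.7, 178.3, 231.3]
orientation: [0.706, -0.706, 0.032, -0.033]
force: [0.4, 0.5, 0.3]
grip_width: 85.4
```

Emit:
step_arm(
  commands=[
    [[15, -40, 0], [0, 0, -0.148]],
    [[15, -40, 0], [0, 0, -0.148]],
    [[15, -40, 0], [0, 0, -0.148]],
    [[15, -40, 0], [0, 0, -0.148]],
    [[15, -40, 0], [0, 0, -0.148]],
    [[15, -40, 0], [0, 0, -0.148]],
    [[15, -40, -15], [0, 0, -0.148]],
    [[15, -40, -15], [0, 0, -0.148]],
    [[15, -40, -20], [0, 0, -0.148]],
    [[0, 0, 0], [0, 0, 0]],
  ],
)

```text
time: 2.05
ee_pos: [485.5, -183.3, 177.2]
orientation: [-0.534, 0.536, -0.464, 0.461]
force: [0.0, -0.2, -0.1]
grip_width: 85.1
```

Run:
```python
from h import *
from scipy.spatial.transform import Rotation as Ro
s=read_state(); q=s['orientation']; print(s['ee_pos'],Ro.from_quat([*q[1:],q[0]]).as_matrix().round(3),s['joints'].round(2))
c=snap('wrist','w1')
```

```text
[ 485.51242709 -183.31205339  177.19820179] [[ 0.144 -0.005  0.99 ]
 [-0.99   0.002  0.144]
 [-0.002 -1.    -0.005]] [-0.51  0.02  1.85 -0.    1.28  0.91]
```

View pics/w1.png

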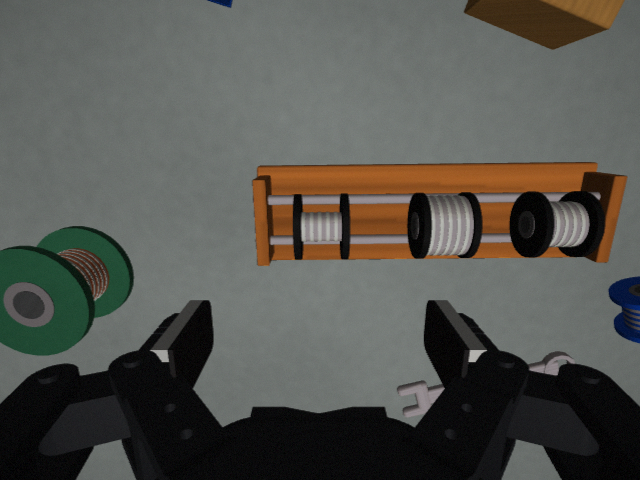

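Run:
```python
from h import *
crop('w1',240,150,640,275,2,'c4'); crop('w1',280,180,365,270,7,'c5')
```

```text
(no output)
```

View pics/c4.png

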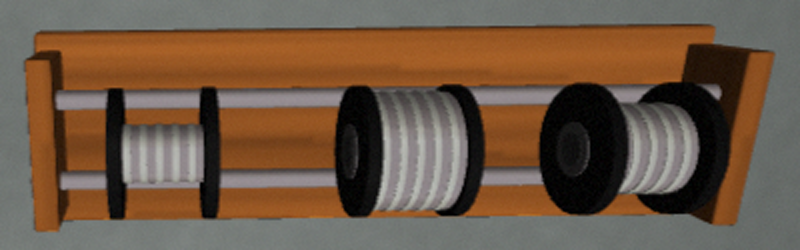

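View pics/c5.png

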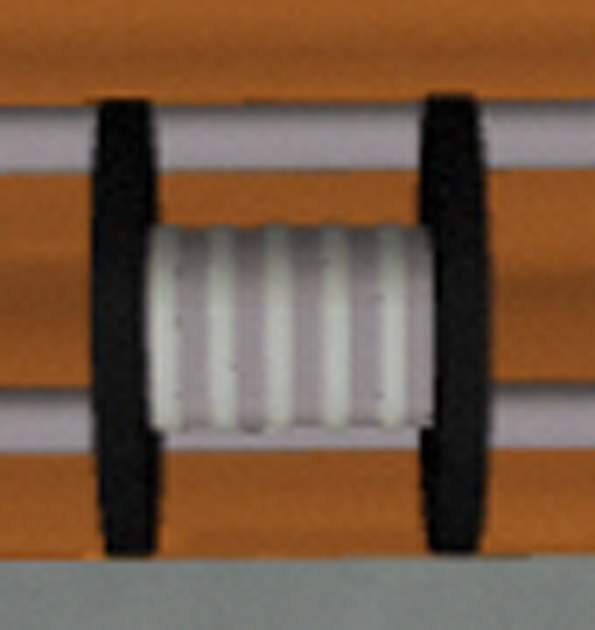

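```bash
cat >> h.py <<'E'
def bbfit(c,bb,ax,z,x0):
    ax=np.array(ax)/np.linalg.norm(ax); n=np.array([-ax[1],ax[0],0]); a=np.array([ax[0],ax[1],0])
    t=np.linspace(0,2*np.pi,90)
    def f(p):
        o=np.array([p[0],p[1],z])
        P=np.array([proj(c,o+a*s+25*(n*np.cos(k)+np.array([0,0,1])*np.sin(k))) for s in (-20,20) for k in t])
        return np.array([P[:,0].min(),P[:,0].max(),P[:,1].min(),P[:,1].max()])-bb
    r=least_squares(f,x0); return r.x,r.fun
E
python3 - <<'E'
from h import *
c=load('w1'); ax=(-.146,.989)
for n,bb,x in [('low',(293,350.3,194,259),(488,-184)),('full',(407,482,192.5,258.5),(500,-272)),('half',(510,605,191,257),(515,-357))]:
    print(n,*[np.round(v,2) for v in bbfit(c,bb,ax,53,x)])
E
```

```text
low [ 490.46 -184.42] [-0.14  0.14 -0.39  0.42]
full [ 504.41 -274.63] [-0.2   0.16  0.04 -0.03]
half [ 517.83 -358.7 ] [-0.69  0.57 -0.01  0.06]
```

Emit:
step_arm(
  commands=[
    [[2.5, -1, -30], [0, 0, 0]],
    [[2, 0, -30], [0, 0, 0]],
    [[0, 0, -30], [0, 0, 0]],
    [[0, 0, -20], [0, 0, 0]],
    [[0, 0, 0], [0, 0, 0]],
  ],
  hand=0.68,
  grip_force=30,
)

```text
time: 2.6
ee_pos: [488.8, -178.7, 68.8]
orientation: [-0.537, 0.537, -0.462, 0.458]
force: [-1.2, -0.4, 0.4]
grip_width: 57.8
```

Run:
```python
from h import *
s=read_state(); print(s['ee_pos'],s['grip_width'],s['force'])
c=snap('wrist','w2')
```

```text
[ 488.77779466 -178.68079532   68.78439492] 57.83081661970967 [-1.19180822 -0.40444996  0.42717438]
```

View pics/w2.png

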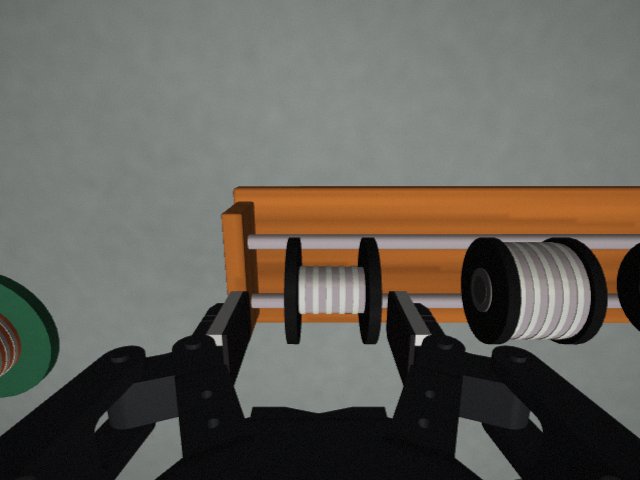

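Run:
```python
from h import *
c=load('w2'); print(bbfit(c,(285,382,237,344),(-.15,.989),53,(488,-184)))
for z in (0,-10,-16): print(proj(c,read_state()['ee_pos']+[0,0,z]))
```

```text
(array([ 490.65496078, -184.33067072]), array([-0.61932898,  0.61810517, -0.12494573,  0.19335   ]))
(np.float64(321.4741492564706), np.float64(305.860151172517))
(np.float64(321.3653491895247), np.float64(295.90113655718017))
(np.float64(321.3059938442933), np.float64(290.4680447655033))
```

Emit:
step_arm(
  commands=[
    [[1, -6, 0], [0, 0, 0]],
    [[0, 0, -12], [0, 0, 0]],
    [[0, 0, -10], [0, 0, 0]],
    [[0, 0, 0], [0, 0, 0]],
  ],
)

```text
time: 3.05
ee_pos: [490.9, -186.3, 47.7]
orientation: [-0.536, 0.537, -0.461, 0.459]
force: [-0.4, 0.1, 0.2]
grip_width: 58.1
```

Run:
```python
from h import *
s=read_state(); print(s['ee_pos'],s['grip_width'],s['force'])
c=snap('wrist','w3')
```

```text
[ 490.91890879 -186.3224809    47.73816929] 58.1475123582423 [-0.42155389  0.06950125  0.20707585]
```

View pics/w3.png

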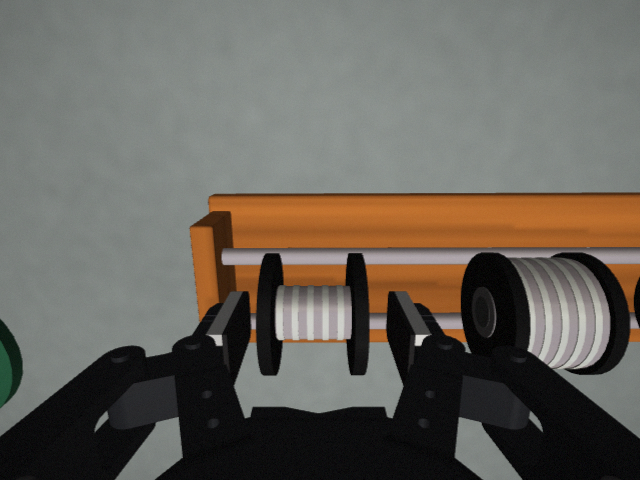

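Emit:
step_arm(
  commands=[
    [[0, 1.5, 0], [0, 0, 0]],
    [[0, 0, 0], [0, 0, 0]],
    [[0, 0, 0], [0, 0, 0]],
    [[0, 0, 0], [0, 0, 0]],
    [[0, 0, 0], [0, 0, 0]],
  ],
  hand=0.2,
)

```text
time: 3.6
ee_pos: [492.2, -185.3, 49.5]
orientation: [0.537, -0.537, 0.46, -0.46]
force: [-0.5, 1.5, 1.1]
grip_width: 39.6
```

Emit:
step_arm(
  commands=[
    [[0, 0, 40], [0, 0, 0]],
    [[0, 0, 40], [0, 0, 0]],
    [[6, 30, 30], [0, 0, 0.149]],
    [[8, 36, 30], [0, 0, 0.149]],
    [[8, 36, 21], [0, 0, 0.149]],
    [[8, 36, 0], [0, 0, 0.149]],
    [[8, 36, 0], [0, 0, 0.149]],
    [[8, 36, 0], [0, 0, 0.149]],
    [[8, 36, 0], [0, 0, 0.149]],
    [[9, 39, 0], [0, 0, 0.149]],
  ],
)

```text
time: 4.6
ee_pos: [555.3, 100.8, 210.3]
orientation: [-0.703, 0.703, -0.078, 0.078]
force: [0.4, -0.3, -0.6]
grip_width: 39.5
```

Emit:
step_arm(
  commands=[
    [[0, 0, 0], [0, 0, 0.149]],
    [[0, 0, 0], [0, 0, 0.005]],
    [[0, 0, 0], [0, 0, 0]],
  ],
)

```text
time: 4.9
ee_pos: [555.0, 99.3, 210.1]
orientation: [-0.706, 0.707, -0.027, 0.027]
force: [-0.5, 0.0, -0.7]
grip_width: 39.6
```

Run:
```python
from h import *
from scipy.spatial.transform import Rotation as Ro
s=read_state(); q=s['orientation']; print(s['ee_pos'],Ro.from_quat([*q[1:],q[0]]).as_matrix().round(3),s['grip_width'])
c=snap('wrist','w4')
```

```text
[554.99555525  99.31498832 210.09719914] [[ 0.997 -0.     0.076]
 [-0.076 -0.     0.997]
 [-0.    -1.    -0.   ]] 39.647464127230315
```

View pics/w4.png

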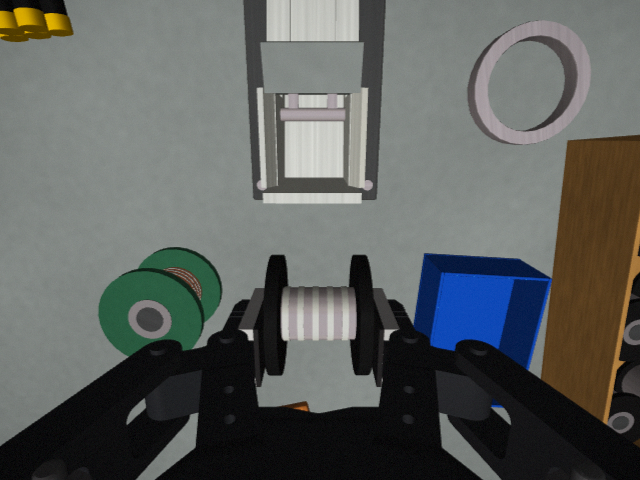

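Run:
```python
from h import *
crop('w4',235,0,395,215,3.5,'c6'.replace('6','6'))
crop('w4',225,240,405,390,4,'c7')
c=load('w4'); 
for u,v,z in [(263,193,150),(361,193,150),(312,203,150),(312,115,119)]: print(u,v,atz(c,u,v,z).round(1), depth(c,u,v).round(1))
```

```text
263 193 [526.8 142.5 150. ] [526.7 142.4 149.5]
361 193 [582.  138.3 150. ] [582.3 137.9 147.6]
312 203 [554.  134.7 150. ] [ 5.492e+02  1.085e+02 -3.000e-01]
312 115 [557.4 183.7 119. ] [557.4 183.7 118.9]
```

View pics/c6.png

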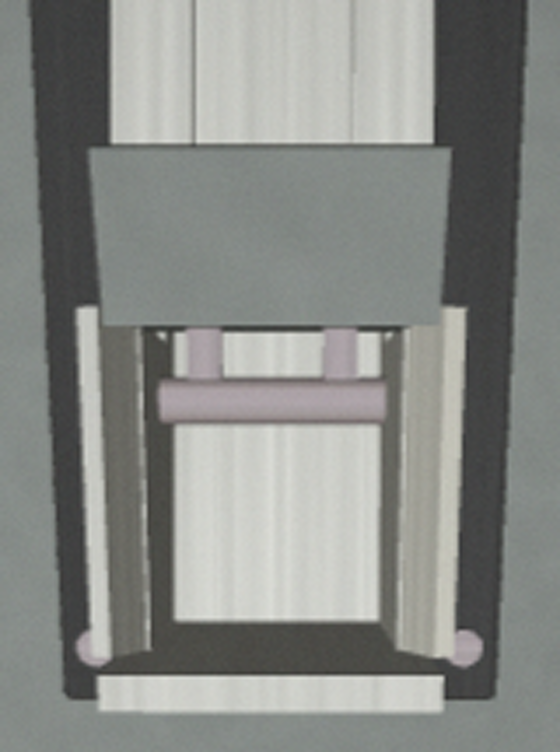

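View pics/c7.png

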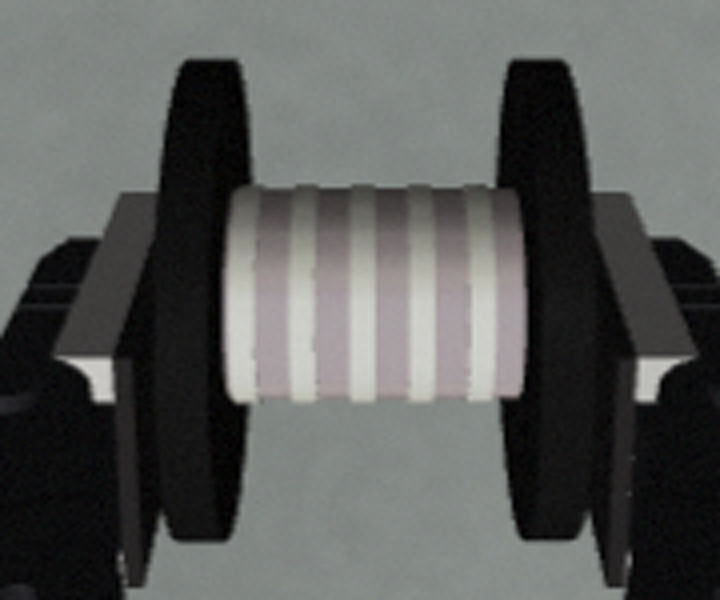

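Run:
```python
from h import *
c=load('w4')
for z in (210,214,218): print(z,bbfit(c,(264.3,373.5,254.5,375.5),(.997,-.074),z,(555,99)))
```

```text
210 (array([554.88519918,  96.36742645]), array([ 0.32967191, -0.32918977,  1.46732819, -1.54528647]))
214 (array([555.03660418,  98.43292912]), array([-1.55056715,  1.54958845, -0.16050295,  0.34403462]))
218 (array([555.18710096, 100.48683007]), array([-3.56423542,  3.5615894 , -1.87586941,  2.37941753]))
```

Emit:
step_arm(
  commands=[
    [[0.3, 33, 0], [0, 0, 0]],
    [[1, 34.3, 0], [0, 0, 0]],
    [[0, 0, -25], [0, 0, 0]],
    [[0, 0, -20], [0, 0, 0]],
    [[0, 0, 0], [0, 0, 0]],
  ],
)

```text
time: 5.45
ee_pos: [554.1, 165.8, 161.9]
orientation: [-0.706, 0.707, -0.029, 0.025]
force: [-0.3, -0.2, -1.0]
grip_width: 39.7
```

Run:
```python
from h import *
s=read_state(); print(s['ee_pos'],s['grip_width'])
c=snap('wrist','w5'); snap('scene','s5'); crop('s5',310,100,430,260,3.7,'c8')
```

```text
[554.13858017 165.77718657 161.94668243] 39.7229601085137
```

View pics/w5.png

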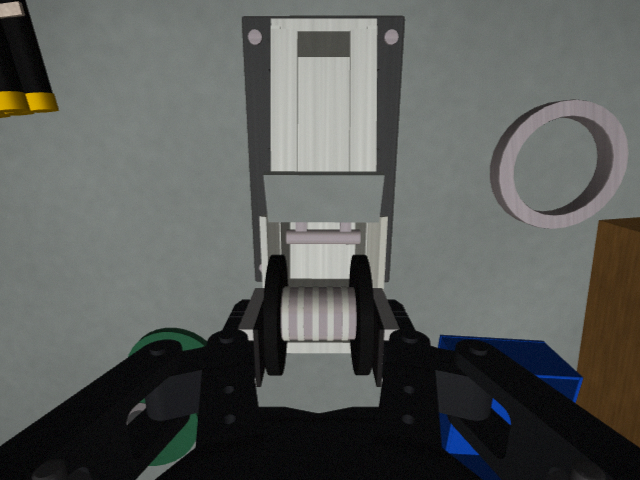

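View pics/c8.png

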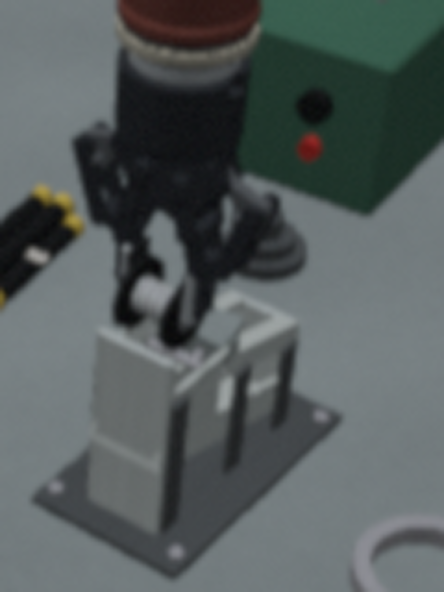

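Run:
```python
from h import *
crop('w5',235,165,405,385,3.4,'c9')
c=load('w5'); yaw=-.074; Y=np.array([-np.sin(yaw),np.cos(yaw)])
r=atz(c,323.5,237.5,119); print(r, r[:2]-19*Y, depth(c,323,237))
for z in (167,169,171): print(bbfit(c,(264.3,373.5,254.5,375.5),(.997,-.074),z,(555,165)))
```

```text
[558.04025659 185.07188186 119.        ] [556.63553945 166.12388012] [557.78078685 185.11227587 118.07184544]
(array([554.39545801, 165.5114449 ]), array([-2.12025547,  2.10960402, -0.62074331,  0.89095683]))
(array([554.48064969, 166.54112041]), array([-3.1331026 ,  3.11588756, -1.48068958,  1.91107277]))
(array([554.56571333, 167.56974305]), array([-4.1826218 ,  4.15840006, -2.36402238,  2.9663737 ]))
```

View pics/c9.png

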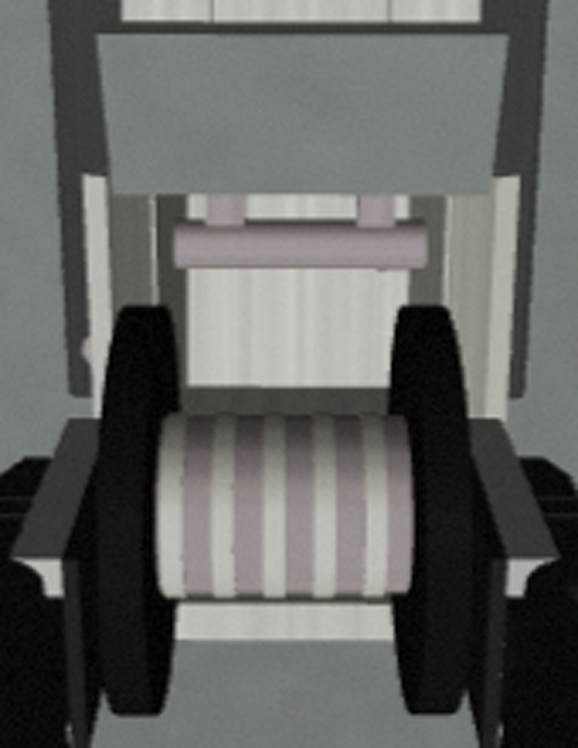

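Emit:
step_arm(
  commands=[
    [[2, 0.7, 0], [0, 0, 0]],
    [[0, 0, -13], [0, 0, 0]],
    [[0, 0, -12], [0, 0, 0]],
    [[0, 0, 0], [0, 0, 0]],
  ],
)

```text
time: 5.95
ee_pos: [556.7, 167.2, 137.6]
orientation: [-0.706, 0.707, -0.027, 0.024]
force: [-0.4, -0.2, -0.8]
grip_width: 39.5
```

Run:
```python
from h import *
s=read_state(); print(s['ee_pos'],s['grip_width'],s['force'])
c=snap('wrist','w6'); crop('w6',225,165,415,385,2.7,'c10')
s=read_state(); print(s['ee_pos'],s['grip_width'],s['force'])
```

```text
[556.67475327 167.221406   137.59420545] 39.54102088905356 [-0.37273451 -0.16340611 -0.80378227]
[557.15800418 167.30842483 138.5113152 ] 39.4492999447819 [-0.28754566 -1.7501474  -1.26571637]
```

View pics/c10.png

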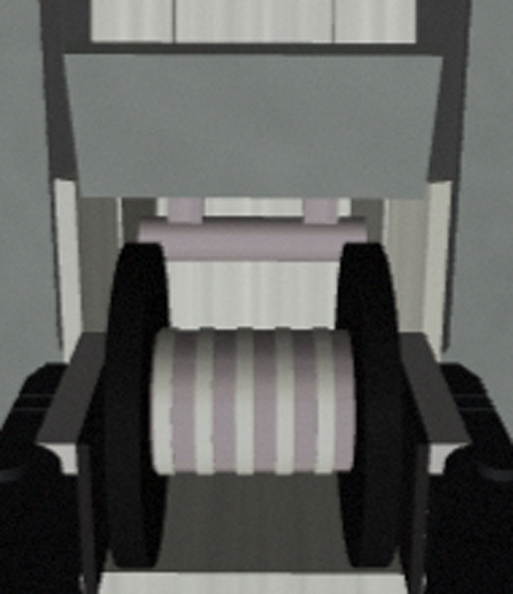

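Emit:
step_arm(
  commands=[
    [[0, 0, -3], [0, 0, 0]],
    [[0, 0, 0], [0, 0, 0]],
  ],
)

```text
time: 6.2
ee_pos: [558.4, 167.6, 137.1]
orientation: [-0.707, 0.707, -0.026, 0.025]
force: [-0.6, 0.1, -0.8]
grip_width: 39.4
```

Emit:
step_arm(
  commands=[
    [[0, 0, -1.5], [0, 0, 0]],
    [[0, 0, 0], [0, 0, 0]],
  ],
)

```text
time: 6.4
ee_pos: [558.5, 167.6, 135.9]
orientation: [0.707, -0.707, 0.025, -0.026]
force: [0.1, 0.1, -0.7]
grip_width: 39.0
```

Emit:
step_arm(
  commands=[
    [[0, 0, -1.5], [0, 0, 0]],
    [[0, 0, 0], [0, 0, 0]],
  ],
)

```text
time: 6.6
ee_pos: [558.3, 167.6, 134.2]
orientation: [-0.707, 0.707, -0.025, 0.025]
force: [0.1, -0.1, -1.1]
grip_width: 39.7
```

Emit:
step_arm(
  commands=[
    [[0, 0, -1], [0, 0, 0]],
    [[0, 0, 0], [0, 0, 0]],
  ],
)

```text
time: 6.8
ee_pos: [558.7, 167.3, 133.6]
orientation: [-0.706, 0.707, -0.025, 0.026]
force: [-0.8, -2.0, 1.1]
grip_width: 39.7
```

Emit:
step_arm(
  commands=[
    [[0, 0, -0.7], [0, 0, 0]],
    [[0, 0, 0], [0, 0, 0]],
  ],
)

```text
time: 7.0
ee_pos: [558.9, 167.1, 133.2]
orientation: [-0.706, 0.707, -0.025, 0.026]
force: [-0.9, -4.0, 4.9]
grip_width: 39.6
```

Emit:
step_arm(
  commands=[
    [[0, 0, 0.3], [0, 0, 0]],
    [[0, 0, 0], [0, 0, 0]],
    [[0, 0, 0], [0, 0, 0]],
  ],
  hand=0.68,
)

```text
time: 7.3
ee_pos: [558.1, 167.9, 132.5]
orientation: [0.707, -0.706, 0.026, -0.025]
force: [0.2, 0.6, -0.5]
grip_width: 57.7
```

Emit:
step_arm(
  commands=[
    [[0, 0, 15], [0, 0, 0]],
    [[0, 0, 25], [0, 0, 0]],
    [[0, 0, 20], [0, 0, 0]],
    [[0, 0, 0], [0, 0, 0]],
  ],
)

```text
time: 7.7
ee_pos: [560.9, 168.2, 197.7]
orientation: [0.707, -0.706, 0.023, -0.028]
force: [-0.2, 0.1, 0.0]
grip_width: 58.1
```

Run:
```python
from h import *
s=read_state(); print(s['ee_pos'],s['grip_width'],s['force'])
c=snap('wrist','w7')
```

```text
[560.8570433  168.17905848 197.74178495] 58.11524072642067 [-0.17508276  0.1225679   0.01065156]
```

View pics/w7.png

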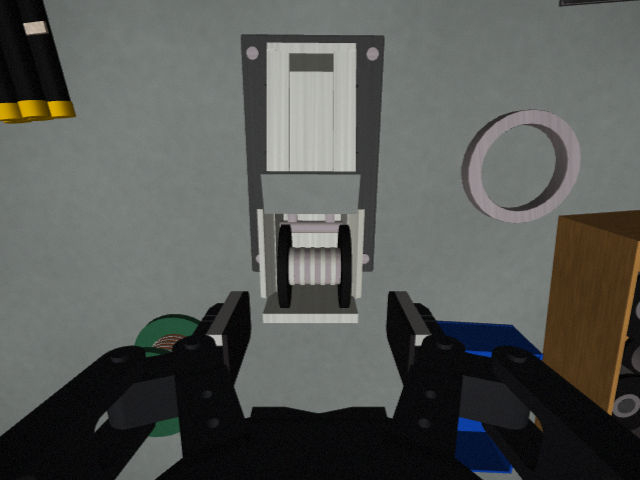

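Emit:
step_arm(
  commands=[
    [[0, 0, -5], [0, 0, 0]],
    [[0, 0, -10], [0, 0, 0]],
    [[0, 0, -10], [0, 0, 0]],
    [[0, 0, 0], [0, 0, 0]],
  ],
  hand=0.27,
)

```text
time: 8.15
ee_pos: [556.3, 167.2, 164.2]
orientation: [-0.706, 0.707, -0.027, 0.023]
force: [0.4, 0.2, -0.1]
grip_width: 23.1
```

Emit:
step_arm(
  commands=[
    [[0, 0, -3], [0, 0, 0]],
    [[0, 0, -3], [0, 0, 0]],
    [[0, 0, 0], [0, 0, 0]],
  ],
)

```text
time: 8.45
ee_pos: [558.5, 167.6, 161.8]
orientation: [0.707, -0.707, 0.025, -0.025]
force: [0.8, 0.0, 0.3]
grip_width: 22.8
```

Run:
```python
from h import *
s=read_state(); print(s['ee_pos'],s['grip_width'],s['force'])
c=snap('wrist','w8')
```

```text
[558.52137716 167.58574769 161.8093608 ] 22.835561897889274 [0.78947758 0.03625617 0.3245576 ]
```

View pics/w8.png

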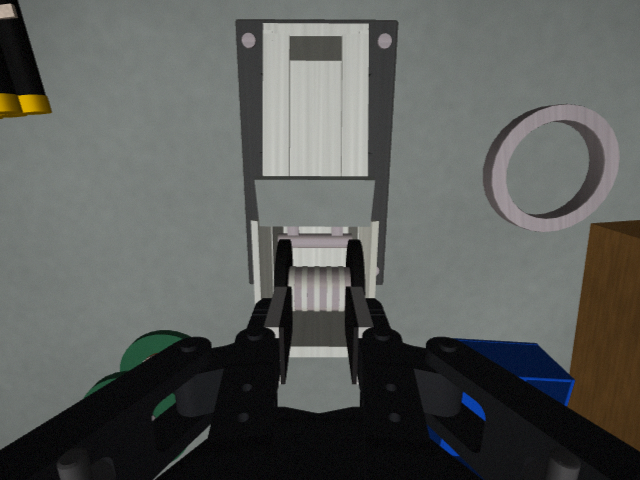

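Emit:
step_arm(
  commands=[
    [[0, 0, -4], [0, 0, 0]],
    [[0, 0, -4], [0, 0, 0]],
    [[0, 0, 0], [0, 0, 0]],
  ],
)

```text
time: 8.8
ee_pos: [559.7, 168.5, 156.6]
orientation: [0.707, -0.706, 0.024, -0.027]
force: [-1.6, 2.7, 9.0]
grip_width: 22.8
```

Emit:
step_arm(
  commands=[
    [[0, 0, -4], [0, 0, 0]],
    [[0, 0, -4], [0, 0, 0]],
    [[0, 0, 0], [0, 0, 0]],
  ],
)

```text
time: 9.1
ee_pos: [559.5, 168.7, 147.9]
orientation: [0.707, -0.706, 0.024, -0.027]
force: [-0.2, 5.3, 4.8]
grip_width: 23.3
```

Run:
```python
from h import *
s=read_state(); print(s['ee_pos'],s['grip_width'],s['force'])
c=snap('wrist','w9')
```

```text
[559.52561989 168.74222704 147.87549199] 23.25558233923466 [-0.22834618  5.26838858  4.78580312]
```

View pics/w9.png

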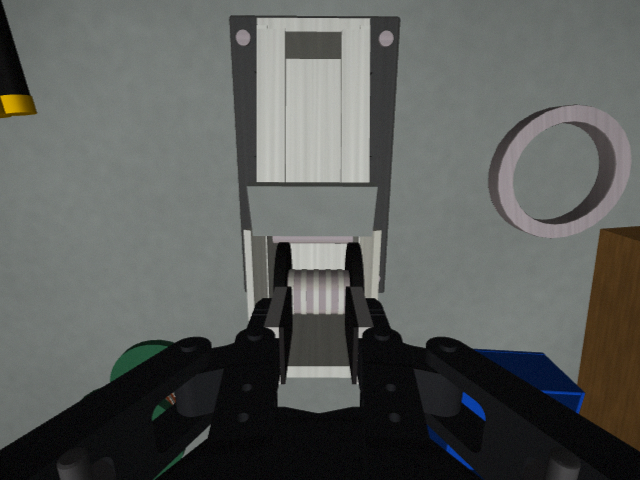

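Emit:
step_arm(
  commands=[
    [[0, 0, -4], [0, 0, 0]],
    [[0, 0, -4], [0, 0, 0]],
    [[0, 0, 0], [0, 0, 0]],
  ],
)

```text
time: 9.45
ee_pos: [558.9, 168.1, 138.6]
orientation: [0.707, -0.706, 0.025, -0.026]
force: [0.2, 1.4, 1.3]
grip_width: 23.3
```

Emit:
step_arm(
  commands=[
    [[0, 0, -3], [0, 0, 0]],
    [[0, 0, -3], [0, 0, 0]],
    [[0, 0, 0], [0, 0, 0]],
  ],
)

```text
time: 9.75
ee_pos: [558.0, 167.3, 131.1]
orientation: [-0.706, 0.707, -0.026, 0.025]
force: [-0.0, -0.8, -0.6]
grip_width: 22.7
```

Run:
```python
from h import *
s=read_state(); print(s['ee_pos'],s['grip_width'],s['force'])
c=snap('wrist','w10')
```

```text
[557.97637483 167.30322511 131.09632973] 22.666500530655927 [-0.04509693 -0.80664081 -0.55129352]
```

View pics/w10.png

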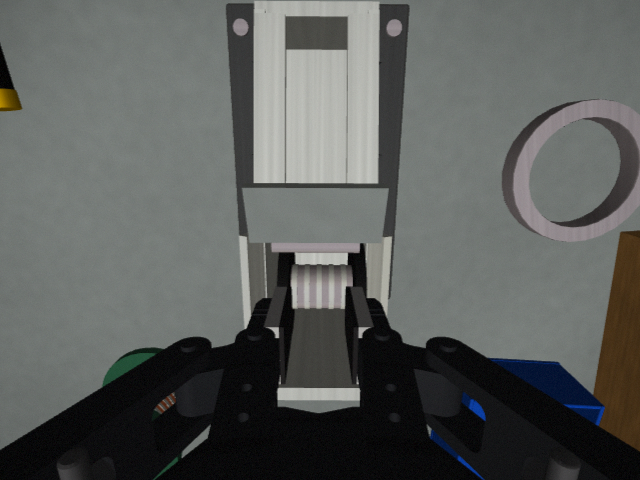

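Emit:
step_arm(
  commands=[
    [[0, 0, 0], [0, 0, 0]],
  ],
)

```text
time: 9.9
ee_pos: [558.0, 167.2, 131.3]
orientation: [-0.706, 0.707, -0.026, 0.025]
force: [0.8, 0.0, -0.8]
grip_width: 22.6
```

Run:
```python
from h import *
s=read_state(); print(s['ee_pos'],s['grip_width'],s['force'])
c=snap('wrist','w11')
```

```text
[558.01295054 167.20388151 131.26892043] 22.594031432597127 [ 0.75631475  0.0266193  -0.77154452]
```

View pics/w11.png

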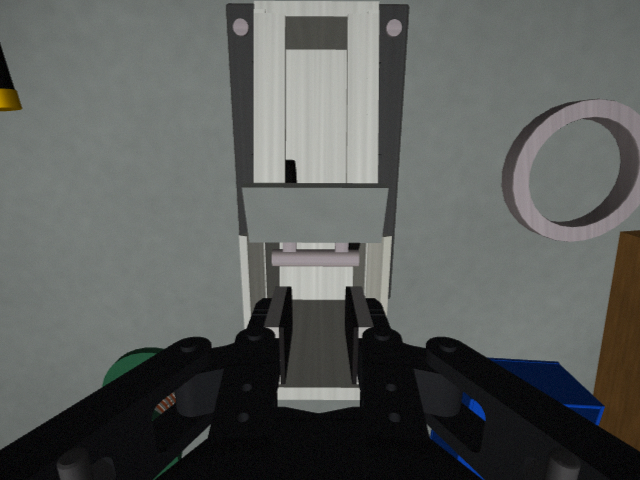

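Emit:
step_arm(
  commands=[
    [[0, 0, 45], [0, 0, 0]],
    [[0, -10, 45], [0, 0, -0.1]],
    [[-3, -47, 0], [0, 0, -0.125]],
    [[-3, -47, 0], [0, 0, -0.125]],
    [[-3, -47, 0], [0, 0, -0.125]],
    [[-3, -47, 0], [0, 0, -0.125]],
    [[-3, -47, 0], [0, 0, -0.125]],
    [[-4, -47, 0], [0, 0, -0.125]],
    [[-4, -47, 0], [0, 0, -0.125]],
    [[-4, -47, 0], [0, 0, -0.125]],
  ],
  hand=0.68,
)

```text
time: 10.95
ee_pos: [530.8, -220.5, 221.9]
orientation: [-0.588, 0.588, -0.393, 0.393]
force: [0.4, 0.4, -0.1]
grip_width: 58.0
```

Emit:
step_arm(
  commands=[
    [[-4, -47, -20], [0, 0, -0.125]],
    [[-4, -47, -20], [0, 0, -0.12]],
    [[-4, -47, -10], [0, 0, 0]],
    [[0, 0, 0], [0, 0, 0]],
  ],
)

```text
time: 11.35
ee_pos: [516.9, -362.0, 170.0]
orientation: [-0.535, 0.536, -0.463, 0.461]
force: [0.1, 0.9, -0.4]
grip_width: 58.2
```

Run:
```python
from h import *
from scipy.spatial.transform import Rotation as Ro
s=read_state(); q=s['orientation']; print(s['ee_pos'],Ro.from_quat([*q[1:],q[0]]).as_matrix().round(3),s['grip_width'])
c=snap('wrist','w12'); snap('top','t12'); crop('t12',195,195,300,270,7,'c12')
```

```text
[ 516.87338802 -362.00330503  169.99838357] [[ 0.148 -0.003  0.989]
 [-0.989  0.     0.148]
 [-0.001 -1.    -0.003]] 58.15196946203321
```

View pics/w12.png

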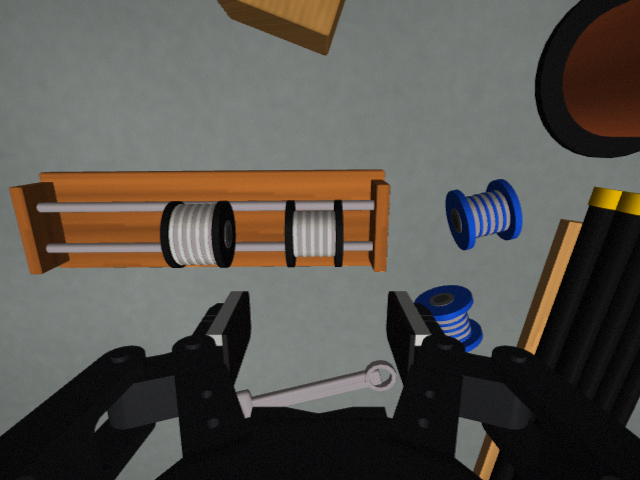

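View pics/c12.png

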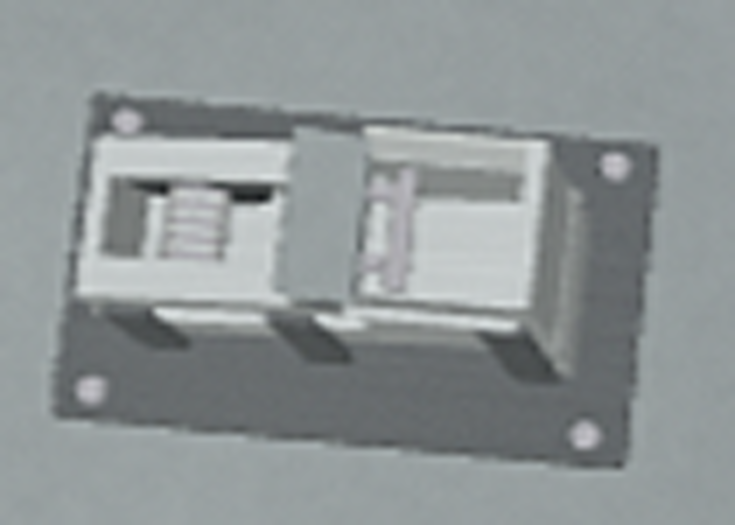

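Run:
```python
from h import *
crop('w12',270,185,360,280,7,'c13')
c=load('w12'); print(bbfit(c,(285,343,200.5,267),(-.15,.989),53,(518,-358)), proj(c,np.array([519.4,-359.4,171.9])))
```

```text
(array([ 517.57133269, -358.62588792]), array([-0.47769149,  0.47736682, -0.35723433,  0.40460437])) (np.float64(313.79968040652795), np.float64(302.28349090932477))
```

View pics/c13.png

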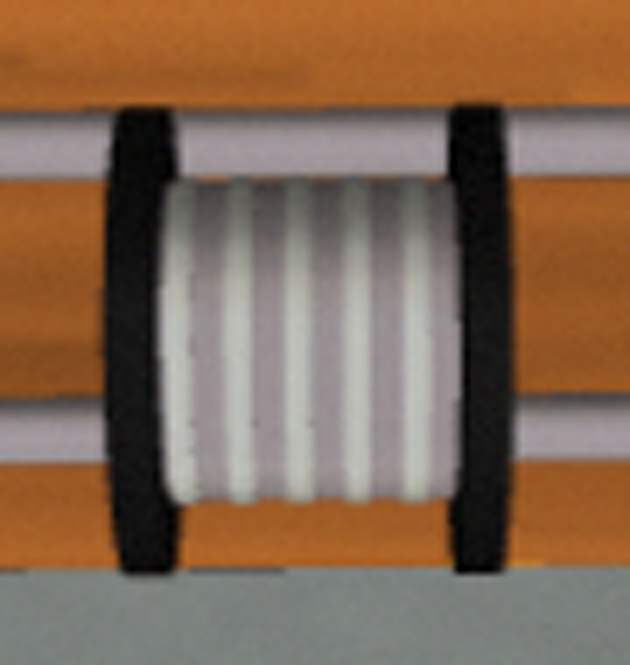

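Emit:
step_arm(
  commands=[
    [[0, 0, -40], [0, 0, 0]],
    [[0, 0, -40], [0, 0, 0]],
    [[0, 0, -24], [0, 0, 0]],
    [[0, 0, 0], [0, 0, 0]],
  ],
)

```text
time: 11.85
ee_pos: [517.6, -353.2, 64.9]
orientation: [0.538, -0.537, 0.462, -0.457]
force: [-0.7, 0.6, -0.6]
grip_width: 58.2
```

Run:
```python
from h import *
s=read_state(); print(s['ee_pos'],s['grip_width'])
c=snap('wrist','w13')
```

```text
[ 517.63828843 -353.23659108   64.89818658] 58.19978628649992
```

View pics/w13.png

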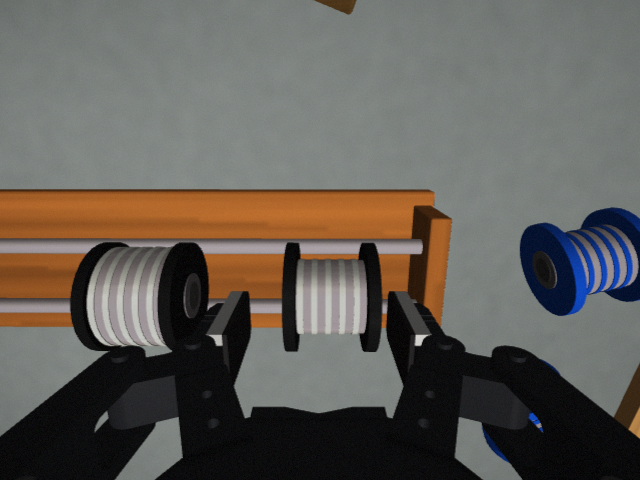

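Emit:
step_arm(
  commands=[
    [[0, 0, 0], [0, 0, 0]],
    [[0, 0, 0], [0, 0, 0]],
    [[0, 0, 0], [0, 0, 0]],
  ],
)

```text
time: 12.2
ee_pos: [520.8, -357.9, 71.2]
orientation: [-0.537, 0.537, -0.459, 0.461]
force: [0.1, 0.6, 0.0]
grip_width: 58.0
```

Run:
```python
from h import *
s=read_state(); print(s['ee_pos'],s['grip_width'])
c=snap('wrist','w14')
```

```text
[ 520.84366218 -357.91386507   71.16658318] 57.95558041696703
```

View pics/w14.png

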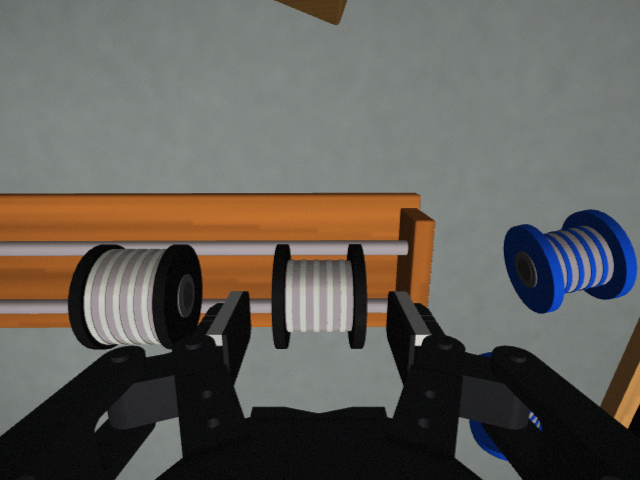

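Emit:
step_arm(
  commands=[
    [[0, 0, -9], [0, 0, 0]],
    [[0, 0, -9.6], [0, 0, 0]],
    [[0, 0, 0], [0, 0, 0]],
    [[0, 0, 0], [0, 0, 0]],
  ],
)

```text
time: 12.65
ee_pos: [519.0, -356.7, 49.2]
orientation: [0.537, -0.537, 0.461, -0.459]
force: [0.2, -0.1, -0.4]
grip_width: 58.2
```

Emit:
step_arm(
  commands=[
    [[0, 0, 0], [0, 0, 0]],
    [[0, 0, 0], [0, 0, 0]],
    [[0, 0, 0], [0, 0, 0]],
    [[0, 0, 0], [0, 0, 0]],
  ],
  hand=0.2,
  grip_force=40,
)

```text
time: 13.05
ee_pos: [519.8, -357.5, 50.6]
orientation: [-0.537, 0.537, -0.46, 0.46]
force: [-0.6, -2.2, 0.2]
grip_width: 39.3
```

Run:
```python
from h import *
s=read_state(); print(s['ee_pos'],s['grip_width'],s['force'])
c=snap('wrist','w15')
```

```text
[ 519.77572259 -357.47599721   50.61467342] 39.324763666389444 [-0.55712276 -2.23185541  0.22226031]
```

View pics/w15.png

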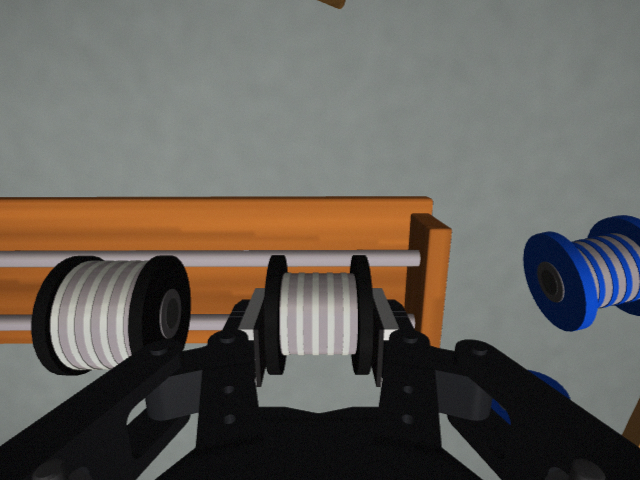

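Emit:
step_arm(
  commands=[
    [[0, 0, 40], [0, 0, 0]],
    [[0, 0, 45], [0, 0, 0]],
    [[3, 36, 30], [0, 0, 0.12]],
    [[3, 40, 25], [0, 0, 0.12]],
    [[3, 45, 20], [0, 0, 0.12]],
    [[3, 45, 0], [0, 0, 0.12]],
    [[3, 45, 0], [0, 0, 0.12]],
    [[3, 45, 0], [0, 0, 0.12]],
    [[3, 45, 0], [0, 0, 0.12]],
    [[3, 45, 0], [0, 0, 0.12]],
  ],
)

```text
time: 14.1
ee_pos: [543.1, -9.2, 210.0]
orientation: [0.689, -0.689, 0.159, -0.158]
force: [1.2, 0.4, -1.7]
grip_width: 39.3
```

Emit:
step_arm(
  commands=[
    [[3, 45, 0], [0, 0, 0.12]],
    [[4, 45, 0], [0, 0, 0.12]],
    [[4, 35, 0], [0, 0, 0.11]],
    [[4, 30, 0], [0, 0, 0.035]],
    [[0, 20, 0], [0, 0, 0]],
    [[0, 6, -15], [0, 0, 0]],
    [[0, 0, -15], [0, 0, 0]],
    [[0, 0, -15], [0, 0, 0]],
    [[0, 0, 0], [0, 0, 0]],
    [[0, 0, 0], [0, 0, 0]],
  ],
)

```text
time: 15.1
ee_pos: [558.1, 168.7, 164.1]
orientation: [-0.706, 0.707, -0.027, 0.025]
force: [-0.3, -0.1, -0.7]
grip_width: 39.4
```

Emit:
step_arm(
  commands=[
    [[0, 0, 0], [0, 0, 0]],
    [[0, 0, 0], [0, 0, 0]],
    [[0, 0, 0], [0, 0, 0]],
  ],
)

```text
time: 15.4
ee_pos: [559.2, 169.7, 166.1]
orientation: [0.707, -0.707, 0.025, -0.026]
force: [0.7, -0.3, -1.8]
grip_width: 39.5
```

Run:
```python
from h import *
s=read_state(); print(s['ee_pos'],s['orientation'],s['grip_width'])
c=snap('wrist','w16');crop('w16',225,165,415,385,2.7,'c16')
```

```text
[559.15901881 169.70968761 166.09751609] [ 0.70673529 -0.70655406  0.02504219 -0.02606699] 39.4925831988319
```

View pics/c16.png

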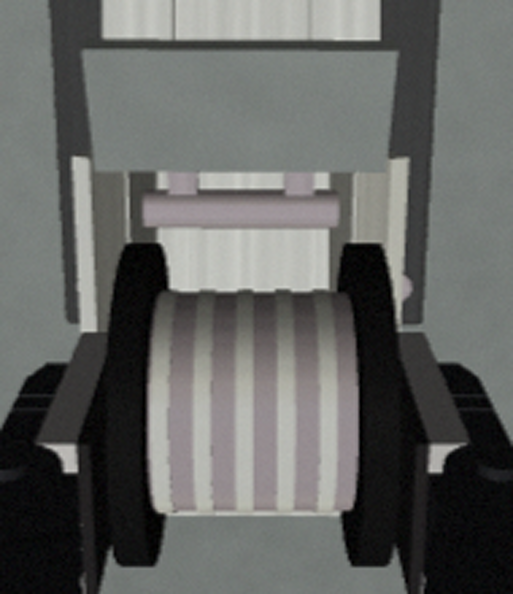

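Run:
```python
from h import *
c=load('w16'); yaw=-.074; Y=np.array([-np.sin(yaw),np.cos(yaw)])
r=atz(c,314.4,165+210/2.7,119); print(r, r[:2]-19*Y)
for z in (166,168,170): print(bbfit(c,(225+105/2.7,225+402/2.7,165+242/2.7,165+565/2.7),(.997,-.074),z,(555,165)))
```

```text
[558.08940575 185.27261207 119.        ] [556.68468861 166.32461033]
(array([559.02503423, 167.03439702]), array([ 0.70832619, -0.70917093,  0.82299112, -0.93378924]))
(array([559.093657  , 168.05847269]), array([-0.21443486,  0.21459744,  0.02932566, -0.00657366]))
(array([559.16225832, 169.08212506]), array([-1.16905248,  1.17029557, -0.79426822,  0.95958589]))
```

Emit:
step_arm(
  commands=[
    [[-2.3, -1.3, 0], [0, 0, 0]],
    [[0, 0, -10], [0, 0, 0]],
    [[0, 0, -10], [0, 0, 0]],
    [[0, 0, -6], [0, 0, 0]],
    [[0, 0, 0], [0, 0, 0]],
    [[0, 0, 0], [0, 0, 0]],
    [[0, 0, 0], [0, 0, 0]],
  ],
)

```text
time: 16.15
ee_pos: [556.6, 168.6, 139.5]
orientation: [0.707, -0.707, 0.025, -0.026]
force: [0.1, -0.0, -1.8]
grip_width: 39.3
```

Run:
```python
from h import *
s=read_state(); print(s['ee_pos'],s['force'],s['grip_width'])
c=snap('wrist','w17');crop('w17',225,165,415,385,2.7,'c17')
```

```text
[556.59261944 168.63550628 139.54739173] [ 0.13804945 -0.04960438 -1.77022298] 39.253218894863714
```

View pics/c17.png

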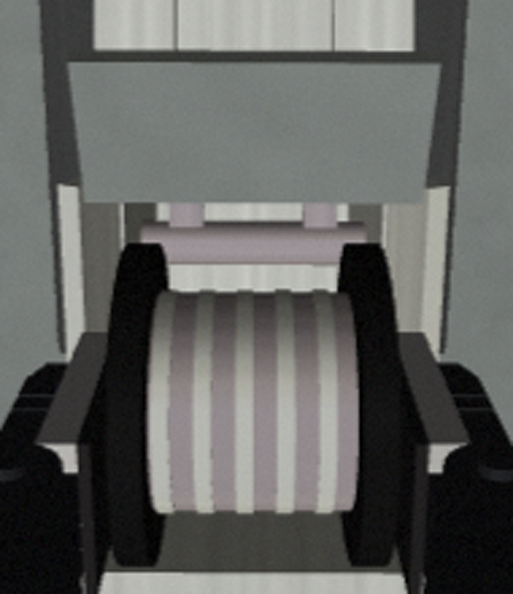

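Same picture as the first reel: centred. Lower on.

Emit:
step_arm(
  commands=[
    [[0, 0, -2], [0, 0, 0]],
    [[0, 0, -2], [0, 0, 0]],
    [[0, 0, 0], [0, 0, 0]],
    [[0, 0, 0], [0, 0, 0]],
  ],
)

```text
time: 16.6
ee_pos: [556.3, 168.5, 135.2]
orientation: [-0.707, 0.707, -0.025, 0.025]
force: [0.0, -0.5, -1.5]
grip_width: 39.4
```

Emit:
step_arm(
  commands=[
    [[0, 0, -1.5], [0, 0, 0]],
    [[0, 0, 0], [0, 0, 0]],
    [[0, 0, 0], [0, 0, 0]],
  ],
)

```text
time: 16.9
ee_pos: [556.8, 167.8, 134.3]
orientation: [-0.706, 0.707, -0.025, 0.026]
force: [-0.2, -4.8, 4.0]
grip_width: 39.3
```

Emit:
step_arm(
  commands=[
    [[0, -0.5, 0], [0, 0, 0]],
    [[0, 0, 0], [0, 0, 0]],
  ],
)

```text
time: 17.1
ee_pos: [556.8, 167.8, 134.3]
orientation: [-0.707, 0.707, -0.025, 0.026]
force: [-0.1, -4.5, 3.6]
grip_width: 39.5
```

Emit:
step_arm(
  commands=[
    [[0, 0, 0], [0, 0, 0]],
    [[0, 0, 0], [0, 0, 0]],
    [[0, 0, 0], [0, 0, 0]],
    [[0, 0, 15], [0, 0, 0]],
    [[0, 0, 25], [0, 0, 0]],
    [[0, 0, 0], [0, 0, 0]],
    [[0, 0, 0], [0, 0, 0]],
  ],
  hand=0.68,
)

```text
time: 17.8
ee_pos: [557.1, 168.4, 175.3]
orientation: [0.707, -0.706, 0.025, -0.026]
force: [0.0, 0.2, -0.5]
grip_width: 58.1
```

Run:
```python
from h import *
s=read_state(); print(s['ee_pos'],s['force'],s['grip_width'])
c=snap('wrist','w18')
```

```text
[557.07188677 168.35477952 175.25376721] [ 0.00330998  0.15162783 -0.51128392] 58.12925307045388
```

View pics/w18.png

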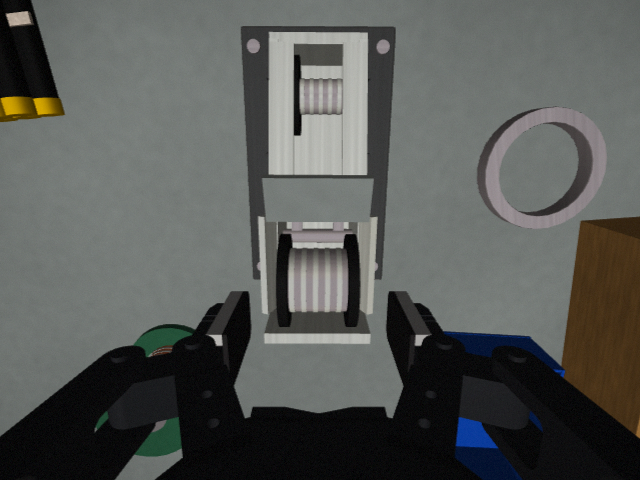

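Emit:
step_arm(
  commands=[
    [[0, 0, 0], [0, 0, 0]],
    [[0, 0, 0], [0, 0, 0]],
    [[0, 0, -4], [0, 0, 0]],
    [[0, 0, -7], [0, 0, 0]],
    [[0, 0, 0], [0, 0, 0]],
  ],
  hand=0.27,
)

```text
time: 18.35
ee_pos: [556.0, 168.0, 161.6]
orientation: [-0.707, 0.707, -0.026, 0.025]
force: [0.0, -1.0, -0.6]
grip_width: 23.4
```

Emit:
step_arm(
  commands=[
    [[0, 0, -4], [0, 0, 0]],
    [[0, 0, -4], [0, 0, 0]],
    [[0, 0, -4], [0, 0, 0]],
    [[0, 0, -4], [0, 0, 0]],
    [[0, 0, 0], [0, 0, 0]],
  ],
)

```text
time: 18.85
ee_pos: [558.2, 168.7, 148.7]
orientation: [0.707, -0.706, 0.024, -0.027]
force: [2.4, 3.8, 5.4]
grip_width: 23.0
```

Emit:
step_arm(
  commands=[
    [[0, 0, -4], [0, 0, 0]],
    [[0, 0, -4], [0, 0, 0]],
    [[0, 0, -3], [0, 0, 0]],
    [[0, 0, -3], [0, 0, 0]],
    [[0, 0, 0], [0, 0, 0]],
    [[0, 0, 0], [0, 0, 0]],
    [[0, 0, 0], [0, 0, 0]],
  ],
)

```text
time: 19.55
ee_pos: [555.7, 167.8, 132.1]
orientation: [-0.706, 0.707, -0.026, 0.025]
force: [-0.3, -0.0, 0.3]
grip_width: 22.9
```

Run:
```python
from h import *
s=read_state(); print(s['ee_pos'],s['force'],s['grip_width'])
c=snap('wrist','w19')
```

```text
[555.71465275 167.82469854 132.13177273] [-0.32786123 -0.02909982  0.32853891] 22.880457209613628
```

View pics/w19.png

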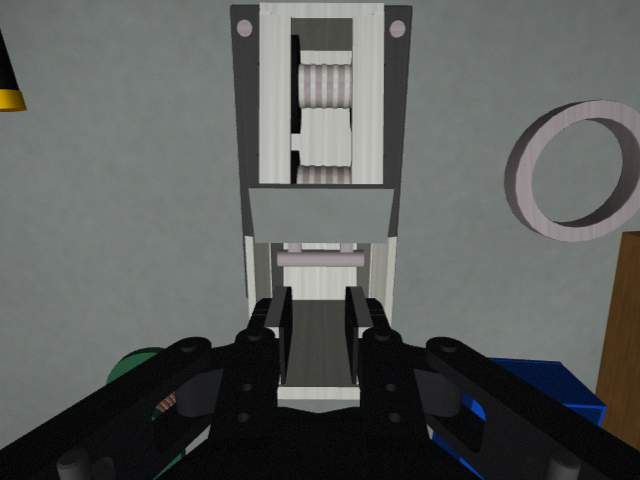

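Emit:
step_arm(
  commands=[
    [[0, 0, 45], [0, 0, 0]],
    [[0, -5, 45], [0, 0, -0.1]],
    [[-5, -44, 0], [0, 0, -0.13]],
    [[-5, -44, 0], [0, 0, -0.13]],
    [[-5, -44, 0], [0, 0, -0.13]],
    [[-5, -44, 0], [0, 0, -0.13]],
    [[-5, -44, 0], [0, 0, -0.13]],
    [[-5, -44, 0], [0, 0, -0.13]],
    [[-5, -44, 0], [0, 0, -0.13]],
    [[-5, -44, 0], [0, 0, -0.13]],
  ],
  hand=0.68,
)

```text
time: 20.6
ee_pos: [515.6, -190.7, 222.8]
orientation: [-0.58, 0.58, -0.404, 0.404]
force: [0.9, -0.0, 0.4]
grip_width: 58.3
```

Emit:
step_arm(
  commands=[
    [[-5, -44, 0], [0, 0, -0.13]],
    [[-5, -30, -10], [0, 0, -0.075]],
    [[0, -12, -20], [0, 0, 0]],
    [[0, 0, -20], [0, 0, 0]],
    [[0, 0, -30], [0, 0, 0]],
    [[0, 0, -30], [0, 0, 0]],
    [[0, 0, -30], [0, 0, 0]],
    [[0, 0, -14], [0, 0, 0]],
    [[0, 0, 0], [0, 0, 0]],
    [[0, 0, 0], [0, 0, 0]],
  ],
)

```text
time: 21.6
ee_pos: [506.8, -275.3, 69.7]
orientation: [0.537, -0.537, 0.46, -0.46]
force: [-0.1, 0.1, 0.6]
grip_width: 58.1
```

Emit:
step_arm(
  commands=[
    [[0, 0, 0], [0, 0, 0]],
    [[0, 0, 0], [0, 0, 0]],
  ],
)

```text
time: 21.8
ee_pos: [507.4, -275.7, 70.6]
orientation: [0.537, -0.537, 0.459, -0.461]
force: [-0.4, -0.1, -0.1]
grip_width: 58.2
```

Run:
```python
from h import *
s=read_state(); print(s['ee_pos'],s['force'],s['grip_width'],s['orientation'])
c=snap('wrist','w20')
```

```text
[ 507.44597394 -275.72633211   70.6324847 ] [-0.39742971 -0.12220659 -0.13819977] 58.22645066723023 [ 0.53703438 -0.53687791  0.45896197 -0.46120505]
```

View pics/w20.png

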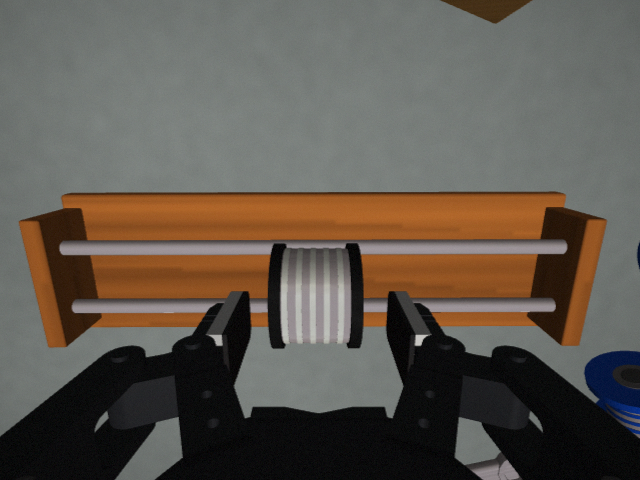

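Emit:
step_arm(
  commands=[
    [[0, 0.7, -9], [0, 0, 0]],
    [[-0.5, 0, -9.6], [0, 0, 0]],
    [[0, 0, 0], [0, 0, 0]],
    [[0, 0, 0], [0, 0, 0]],
  ],
)

```text
time: 22.25
ee_pos: [505.2, -273.8, 49.3]
orientation: [-0.537, 0.537, -0.461, 0.459]
force: [0.4, 0.2, 0.4]
grip_width: 57.6
```

Emit:
step_arm(
  commands=[
    [[0, 0, 0], [0, 0, 0]],
    [[0, 0, 0], [0, 0, 0]],
    [[0, 0, 0], [0, 0, 0]],
    [[0, 0, 0], [0, 0, 0]],
  ],
  hand=0.2,
  grip_force=60,
)

```text
time: 22.65
ee_pos: [506.0, -274.5, 50.5]
orientation: [-0.537, 0.537, -0.46, 0.46]
force: [-0.2, 0.6, 1.3]
grip_width: 38.8
```

Run:
```python
from h import *
s=read_state(); print(s['ee_pos'],s['force'],s['grip_width'])
c=snap('wrist','w21')
```

```text
[ 505.98355629 -274.51509441   50.53167974] [-0.24250436  0.63215785  1.28516609] 38.80165173995034
```

View pics/w21.png

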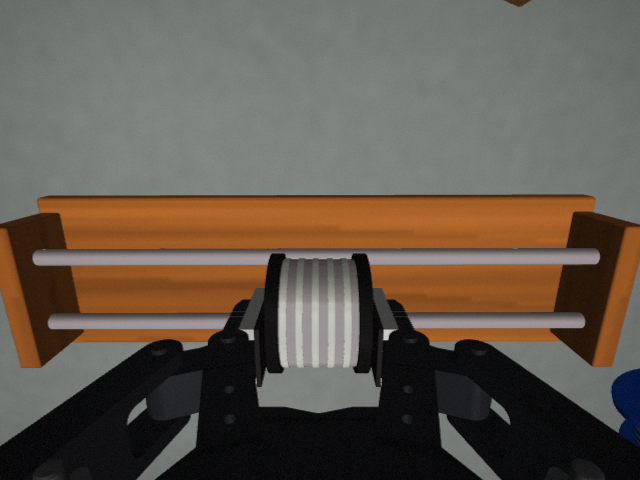

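Emit:
step_arm(
  commands=[
    [[0, 0, 40], [0, 0, 0]],
    [[0, 0, 45], [0, 0, 0]],
    [[4, 30, 30], [0, 0, 0.12]],
    [[4, 34, 25], [0, 0, 0.12]],
    [[4, 38, 20], [0, 0, 0.12]],
    [[4, 38, 0], [0, 0, 0.12]],
    [[4, 38, 0], [0, 0, 0.12]],
    [[4, 38, 0], [0, 0, 0.12]],
    [[4, 38, 0], [0, 0, 0.12]],
    [[4, 38, 0], [0, 0, 0.12]],
  ],
)

```text
time: 23.7
ee_pos: [537.3, 19.5, 209.6]
orientation: [0.689, -0.689, 0.159, -0.158]
force: [0.7, 1.0, -2.5]
grip_width: 39.1
```

Emit:
step_arm(
  commands=[
    [[4, 38, 0], [0, 0, 0.12]],
    [[4, 38, 0], [0, 0, 0.12]],
    [[4, 30, 0], [0, 0, 0.11]],
    [[4, 25, 0], [0, 0, 0.035]],
    [[2.5, 14, 0], [0, 0, 0]],
    [[0, 5.5, -15], [0, 0, 0]],
    [[0, 0, -15], [0, 0, 0]],
    [[0, 0, -15], [0, 0, 0]],
    [[0, 0, 0], [0, 0, 0]],
    [[0, 0, 0], [0, 0, 0]],
  ],
)

```text
time: 24.7
ee_pos: [555.7, 167.2, 164.0]
orientation: [-0.706, 0.707, -0.027, 0.025]
force: [0.5, -0.3, -2.1]
grip_width: 38.9
```

Emit:
step_arm(
  commands=[
    [[0, 0, 0], [0, 0, 0]],
    [[0, 0, 0], [0, 0, 0]],
    [[0, 0, 0], [0, 0, 0]],
    [[0, 0, 0], [0, 0, 0]],
  ],
)

```text
time: 25.1
ee_pos: [556.6, 168.3, 165.7]
orientation: [0.707, -0.707, 0.025, -0.026]
force: [-0.4, -0.1, -1.9]
grip_width: 39.0
```

Run:
```python
from h import *
s=read_state(); print(s['ee_pos'],s['orientation'],s['grip_width'])
c=snap('wrist','w22');crop('w22',225,165,415,385,2.7,'c22')
```

```text
[556.58803262 168.28665374 165.71845961] [ 0.7067222  -0.70657395  0.02514662 -0.02578063] 39.039796129934
```

View pics/c22.png

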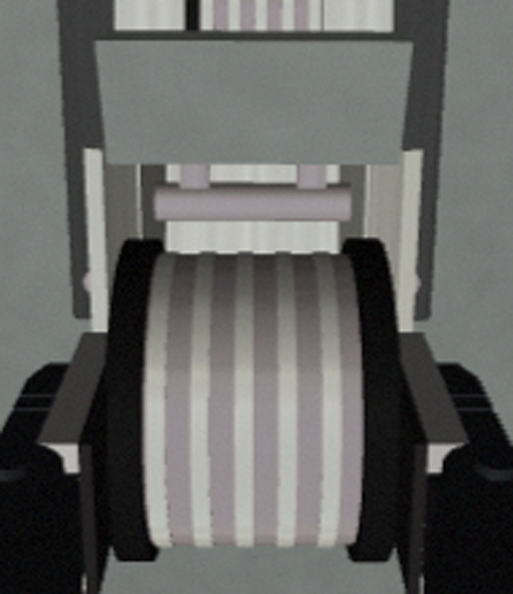

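Run:
```python
from h import *
c=load('w22'); yaw=-.074; Y=np.array([-np.sin(yaw),np.cos(yaw)])
r=atz(c,225+253/2.7,165+202.5/2.7,119); print(r, r[:2]-19*Y)
for z in (166,168,170): print(bbfit(c,(225+105/2.7,225+402/2.7,165+238/2.7,165+561/2.7),(.997,-.074),z,(555,165)))
```

```text
[557.99865205 185.34517757 119.        ] [556.59393491 166.39717583]
(array([556.55157177, 166.48374361]), array([ 0.45302974, -0.45337523,  0.61711421, -0.69899452]))
(array([556.61975173, 167.49351535]), array([-0.47702572,  0.47730454, -0.17946514,  0.2428473 ]))
(array([556.68786083, 168.5022333 ]), array([-1.43921818,  1.44016281, -0.99676661,  1.21573271]))
```

Emit:
step_arm(
  commands=[
    [[0, -0.7, 0], [0, 0, 0]],
    [[0, 0, -10], [0, 0, 0]],
    [[0, 0, -10], [0, 0, 0]],
    [[0, 0, -6], [0, 0, 0]],
    [[0, 0, -3], [0, 0, 0]],
    [[0, 0, 0], [0, 0, 0]],
    [[0, 0, 0], [0, 0, 0]],
    [[0, 0, 0], [0, 0, 0]],
  ],
)

```text
time: 25.95
ee_pos: [556.6, 167.7, 136.5]
orientation: [0.707, -0.707, 0.025, -0.026]
force: [-0.3, -0.4, -1.9]
grip_width: 38.9
```

Emit:
step_arm(
  commands=[
    [[0, 0, -1.5], [0, 0, 0]],
    [[0, 0, 0], [0, 0, 0]],
    [[0, 0, 0], [0, 0, 0]],
  ],
)

```text
time: 26.25
ee_pos: [556.5, 167.4, 134.9]
orientation: [-0.707, 0.707, -0.025, 0.026]
force: [1.1, -1.3, -2.1]
grip_width: 39.2
```

Emit:
step_arm(
  commands=[
    [[0, 0, -0.7], [0, 0, 0]],
    [[0, 0, 0], [0, 0, 0]],
    [[0, 0, 0], [0, 0, 0]],
  ],
)

```text
time: 26.55
ee_pos: [556.7, 167.2, 134.4]
orientation: [-0.706, 0.707, -0.025, 0.026]
force: [0.1, -3.3, 3.0]
grip_width: 38.9
```

Emit:
step_arm(
  commands=[
    [[0, 0, 0], [0, 0, 0]],
    [[0, 0, 0], [0, 0, 0]],
    [[0, 0, 0], [0, 0, 0]],
    [[0, 0, 15], [0, 0, 0]],
    [[0, 0, 25], [0, 0, 0]],
    [[0, 0, 0], [0, 0, 0]],
    [[0, 0, 0], [0, 0, 0]],
    [[0, 0, 0], [0, 0, 0]],
  ],
  hand=0.68,
)

```text
time: 27.35
ee_pos: [555.9, 167.6, 173.6]
orientation: [-0.707, 0.707, -0.026, 0.025]
force: [0.1, -0.3, -0.7]
grip_width: 58.0
```

Run:
```python
from h import *
s=read_state(); print(s['ee_pos'],s['force'],s['grip_width'])
c=snap('wrist','w23')
```

```text
[555.90414809 167.55631231 173.59094178] [ 0.11682209 -0.34236822 -0.65318575] 58.0108568796232
```

View pics/w23.png

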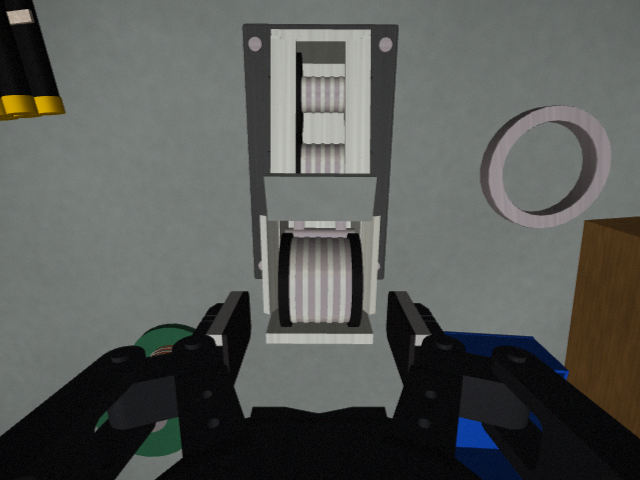

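Emit:
step_arm(
  commands=[
    [[0, 0, 0], [0, 0, 0]],
    [[0, 0, 0], [0, 0, 0]],
    [[0, 0, -4], [0, 0, 0]],
    [[0, 0, -7], [0, 0, 0]],
    [[0, 0, 0], [0, 0, 0]],
  ],
  hand=0.27,
)

```text
time: 27.9
ee_pos: [555.8, 167.4, 161.7]
orientation: [-0.707, 0.707, -0.026, 0.025]
force: [-0.3, -0.2, 0.1]
grip_width: 23.1
```

Emit:
step_arm(
  commands=[
    [[0, 0, -4], [0, 0, 0]],
    [[0, 0, -4], [0, 0, 0]],
    [[0, 0, -4], [0, 0, 0]],
    [[0, 0, -4], [0, 0, 0]],
    [[0, 0, 0], [0, 0, 0]],
  ],
)

```text
time: 28.4
ee_pos: [558.2, 168.2, 148.8]
orientation: [0.707, -0.706, 0.024, -0.027]
force: [2.2, 1.8, 4.6]
grip_width: 23.4
```

Emit:
step_arm(
  commands=[
    [[0, 0, -4], [0, 0, 0]],
    [[0, 0, -4], [0, 0, 0]],
    [[0, 0, -3], [0, 0, 0]],
    [[0, 0, -3], [0, 0, 0]],
    [[0, 0, 0], [0, 0, 0]],
    [[0, 0, 0], [0, 0, 0]],
    [[0, 0, 0], [0, 0, 0]],
  ],
)

```text
time: 29.1
ee_pos: [555.7, 167.3, 132.3]
orientation: [-0.706, 0.707, -0.026, 0.025]
force: [0.2, -0.0, 0.4]
grip_width: 22.9
```

Run:
```python
from h import *
s=read_state(); print(s['ee_pos'],s['force'],s['grip_width'])
c=snap('wrist','w24')
```

```text
[555.69562329 167.31529536 132.31121127] [ 0.23898927 -0.005897    0.39098813] 22.896745235662227
```

View pics/w24.png

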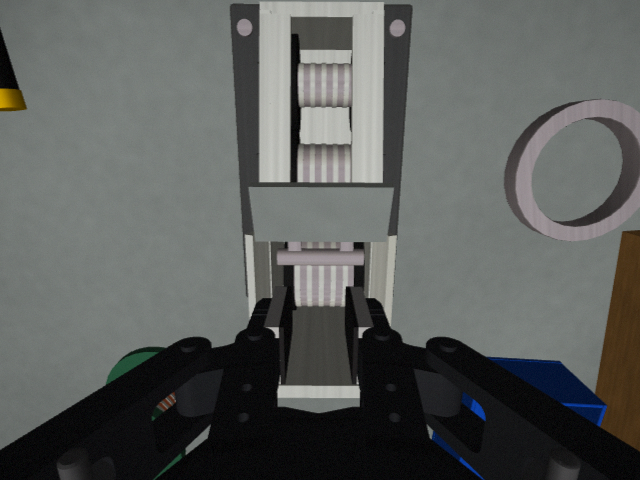

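Emit:
step_arm(
  commands=[
    [[0, 0, 30], [0, 0, 0]],
    [[0, 0, 45], [0, 0, 0]],
    [[0, -20, 25], [0, 0, 0]],
    [[0, -20, 0], [0, 0, 0]],
    [[0, 0, 0], [0, 0, 0]],
    [[0, 0, 0], [0, 0, 0]],
    [[0, 0, 0], [0, 0, 0]],
    [[0, 0, 0], [0, 0, 0]],
  ],
)

```text
time: 29.95
ee_pos: [555.8, 128.2, 232.1]
orientation: [0.707, -0.707, 0.026, -0.025]
force: [0.4, 0.1, -0.2]
grip_width: 23.1
```

Run:
```python
from h import *
s=read_state(); print(s['ee_pos'],s['force'],s['grip_width'])
c=snap('wrist','w25'); crop('w25',220,0,400,260,2.3,'c25'); snap('top','t25')
```

```text
[555.80929318 128.15304251 232.09064976] [ 0.35580153  0.14187397 -0.20319042] 23.122030872980716
```

View pics/c25.png

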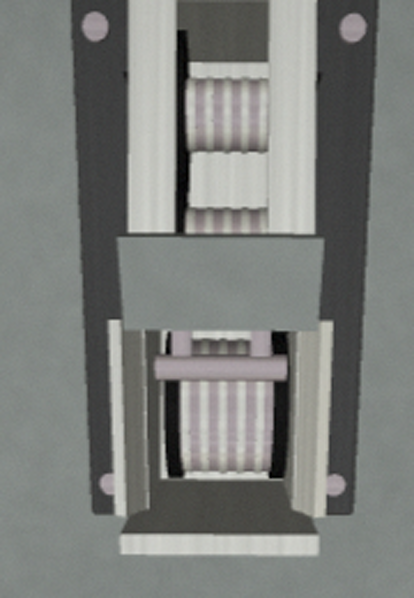

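View pics/t25.png

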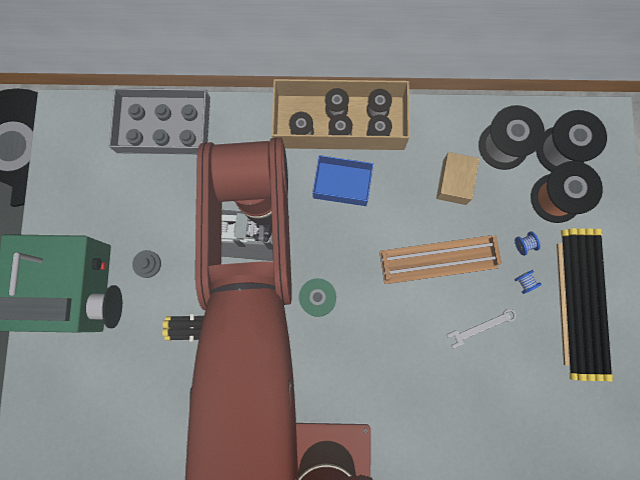

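Run:
```python
from h import *
c=load('w25'); yaw=-.074; X=np.array([np.cos(yaw),np.sin(yaw)]);Y=np.array([-np.sin(yaw),np.cos(yaw)])
o=np.array([556.6,166.3])+2*Y
t=np.linspace(0,2*np.pi,180)
for n,y,z,r in [('low',98.6,59.5,11),('half',50.3,72.4,17),('full',2,85.4,22.5)]:
    P=np.array([proj(c,np.append(o+Y*(y+r*np.cos(k))+X*s,z+r*np.sin(k))) for k in t for s in(-15,15)])
    print(n,((P[:,0].min()-220)*2.3).round(),((P[:,0].max()-220)*2.3).round(),(P[:,1].min()*2.3).round(),(P[:,1].max()*2.3).round())
print(proj(c,np.append(o+17*Y,115))[1]*2.3)
a=load('top0')['image'].astype(int);b=load('t25')['image'].astype(int);d=(abs(a-b).max(2)>40)
d[130:,180:300]=0; print(np.argwhere(d)[:, ::-1].min(0),np.argwhere(d)[:, ::-1].max(0),d.sum())
for v,u in np.argwhere(d)[::60]: print(u,v,end='; ')
```

```text
low 177.0 267.0 75.0 148.0
half 175.0 268.0 205.0 310.0
full 174.0 268.0 336.0 469.0
363.9577259765372
[  0 241] [488 479] 4699
481 241; 468 246; 448 248; 487 249; 479 251; 435 253; 443 254; 448 255; 467 256; 469 257; 470 258; 473 259; 483 260; 403 262; 438 263; 434 265; 415 268; 11 381; 7 387; 11 391; 16 393; 6 395; 22 396; 34 397; 46 398; 1 400; 13 401; 26 402; 35 403; 43 404; 51 405; 8 407; 17 408; 27 409; 42 410; 6 412; 3 414; 24 416; 7 422; 4 427; 9 430; 1 433; 9 435; 11 437; 8 439; 2 441; 28 442; 18 444; 6 446; 30 447; 18 449; 7 451; 32 452; 24 454; 18 456; 14 458; 12 460; 4 462; 25 463; 332 464; 335 465; 325 466; 45 467; 35 468; 23 469; 10 470; 357 470; 54 471; 37 472; 19 473; 363 473; 56 474; 30 475; 6 476; 66 476; 45 477; 26 478; 6 479; 66 479;
```

```bash
python3 -c "
from cell import *
print(finish_job())"
```

```text
the job is handed in; nothing more can be done
None
```

I loaded all three reels in the order you asked: nearly empty, then half-full, then full. Each one rested on the keeper roller, was pressed past it and rolled down before I fetched the next. I handed the job in at about 30 s of the 72 s allowed; no verdict came back.

- **Reels:** in the last wrist picture the queue is low, half, full from the end stop back to the mouth. The reel edges I could see matched the expected places to within 2–4 px in a 2.3× enlarged crop, about 1 mm along the chute.
- **Sideways position:** the reels sit roughly 2–3 mm to one side of centre across the chute, inside the 8 mm allowed.
- **Half-full reel:** the roof strip hides most of it, so I checked only its visible top edge.
- **Roller and robot:** the roller is back out, and the gripper is clear with about zero force on it.
- **Bystanders:** comparing the top pictures from before and after, the only changes outside the area the arm hid were the emptied rack and the arm itself. The part of the view the arm hid, including some of the tube bundle, was not compared.
- **Pose readings:** measured tool positions swung by up to about 6 mm just after fast moves. I waited for them to settle and aligned each reel from the pictures.

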